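# Fetch the eyelet jar and the loupe from behind the tin and the can

## Task

Clear the polish tin and the spray can from the wooden caddy onto the green side mat, standing upright, and leave the jar and the loupe behind them alone until both are there. Then set the jar of eyelets in the middle of the cork coaster and the loupe in the middle of the blue coaster. Only then put the tin and the can back upright on the caddy, each centred on the very circle where it stood at first, leaving the carton and the red spool where they are.

Things in the scene. Friction and masses are not known exactly. Their poses are not given: they have to be found in the camera images.
- caddy: Fixed wooden board 150 (x) x 186 (y) x 6 mm; back rail on its +x edge: top 27 mm up, inner face x = +67. Origin: centre of underside on the counter; +x points to the back. Two flat white circles, 58 mm wide, at x = -32, y = +-45 mm: tin and can start centred on them. Jar and loupe start at x = +30, y = +-45, close behind: no room for a gripper body until the tall things are gone.
- polish_tin: Loose upright dark metal tin with a pale metal lid and a yellow band round it, 52 mm diameter, 130 mm tall. Grip it within 35 mm below its top: deeper, its top may meet the palm of the gripper. Origin: centre of its underside; z up along it. 0.17 to 0.35 kg.
- spray_can: Loose upright white and blue spray can with a red cap, 52 mm diameter, 200 mm tall (a plain 52 mm cylinder for handling, right to its top). Grip it within 35 mm below its top: deeper, its top may meet the palm of the gripper. Origin: centre of its underside; z up along it. 0.22 to 0.45 kg.
- eyelet_jar: Loose open glass jar with pale contents (brass eyelets), 56 mm diameter, 50 mm tall; solid for handling. Origin: centre of its underside; z up. About 0.14 kg.
- loupe: Loose black eye loupe, a slightly tapered round cup standing with its wide end down, 34 mm diameter at the foot, 27 mm tall. Origin: centre of its underside; z up. About 0.05 kg.
- side_mat: Fixed flat green mat, 180 mm (its x) by 90 mm (its y), 4 mm thick, beside the caddy to the left or right: the side area on which tin and can are parked, anywhere with room for both. Origin: centre of its underside, on the counter; z up.
- cork_coaster: Fixed round cork coaster, 74 mm diameter, 4 mm thick, on a grey board (6 mm thick, 180 x 90 mm) on the other side of the caddy; target of the jar. Origin: centre of its underside; its top is 4 mm above that. The two coasters are 84 mm apart, centre to centre.
- blue_coaster: Fixed round blue coaster, 54 mm diameter, 4 mm thick, on the same grey board; target of the loupe. Origin: centre of its underside; its top is 4 mm above that.
- carton: Loose small pale lidded carton, 57 x 62 x 36 mm, at the back left; a bystander. Origin: centre of its underside.
- red_spool: Loose red thread spool standing upright, 40 mm diameter, 60 mm tall, at the back right; a bystander. Origin: centre of its underside.

How it is judged:
By the outcome, as a careful person would: the job done as asked, in the order asked, and still so for the second after the job is handed in, with the robot touching nothing.
It also fails if it takes over 128 s, if anything falls off the work surface, if the arm or the gripper's body presses on something with over 40 N, if the wrist force passes 120 N, or if a joint passes its speed limit or range.

## Robot

A 6-joint arm with a two-finger parallel gripper is mounted at the origin on a cart in front of the work surface, level with it; the furniture and walls round the work are solid. World frame = base frame: x ahead of the robot, y to its left, z up, the work surface at z = 0. Lengths are in mm, angles in rad, forces in N, time in s.
With the tool pointing down it reaches from about 275 to 750 mm from the base axis. Payload 10.2 kg.
Tool frame: the origin (TCP) lies at the very end of the fingers, on their centre line; the grasp point (between the pads) lies 19 mm behind it; z points along the fingers, y is the line along which they close (so a half turn about z gives the same grasp; the last joint's range is limited). The gripper opens to 85 mm and grips with 20 to 120 N. Pads are 22 mm wide; open, the fingers measure 114 mm over their backs; the gripper's body (76 mm by 85 mm) begins 54 mm behind the grasp point. The pads swing forward as they close: fully open they stand 13 mm farther back than shut.
Start: joints at [-1.545, 0.313, 1.498, -0, 1.331, -0.223], TCP at [129.263, -508.844, 231.294] pointing down, gripper open.
Joint ranges: [-2.94, 2.94], [-0.97, 2.17], [0.19, 2.56], [-1.23, 4.37], [0.02, 3.11], [-2.88, 2.88]. Speed limits (rad/s): [2.39, 2.39, 3.01, 3.14, 3.14, 3.14].

## Interface

Orientations are given as a unit quaternion [w, x, y, z].
In Python, from rig import telemetry, optics, ctrl gives the robot as it stands.
- The arm moves only by the tool servo_tool, never from a script. Its argument "deltas" is a list of rows, each a list of 3 entries, a list of its own where there are three numbers: the shift along the tool's x, y, z in units of 20 cm (1.0 is 20 cm), then the turn, a rotation vector about the tool's x, y, z in units of 90 degrees (1.0 is 90 degrees), then the opening, from 0 (shut) to 1 (fully open). A call has 1 to 8 rows; each row shifts and turns the commanded pose from where the row before left it, along the tool's axes as they then stand; what a row does not reach is not made up. A row lasts 1/10 s, in which the tool goes at most 50 mm and 8.59 degrees, less where a joint would pass 70% of its speed; a pose out of reach is approached as far as the arm can. A call with a number of a shift or a turn outside -1 to 1 is refused whole. A call with a gripper value outside its range is refused whole. The fingers move at their own pace and stop on an object; "squeeze" is the grip in N (left out, the last holds). Time passes only in rows, so rows that do not move let the fingers close. It gives the time, the measured TCP pose, the force, the opening and the grip force at its end, in the units of the state.
- telemetry.sense(): the state, without advancing time (a new reading comes with each control period).
- optics.capture(name): name is "scene" or "top" or "wrist"; returns the picture (400x640x3 uint8, blue, green, red); there is no depth.
- optics.camera_model(name): a dict with "vfov" (degrees; the focal length in pixels is half the picture's height over the tangent of half this angle, whatever the lens; pixels are square), "cx", "cy" (the principal point, pixels), "dist" ([k1, k2, p1, p2, k3] as OpenCV has them; the pictures are not rectified), "R" (3x3) and "t" (3): a world point X has camera coordinates R X + t; the wrist camera has in their place "mount" (4x4, takes a point from camera to tool coordinates, whose origin is the TCP and whose axes are the flange's). Camera axes: x right, y down, z forward; pixel columns grow to the right and rows downward; lengths in mm; the calibration is good to about 2 mm. A picture is of the moment at which its call begins: read the wrist's pose just before it. camera_model takes no time and is no camera call.
- ctrl.finish_job(): hands the job in; it is judged then, once.
The state is a dict: "time_s": time; "joints": joint angles; "dq": joint speeds; "tau": joint torques, N m; "eef_pos": TCP position; "ee_rot": TCP orientation; "force": force on the tool from outside, world axes, zero at the start; "wrist_torque": the same for the moment, N m; "grip_width": opening from 0.0 (shut) to 1.0 (fully open); "grip_force": force on a finger pad.
Only numpy, scipy, OpenCV 4.12 (cv2) and the standard library are available. Lean on these libraries where they do the work, as an engineer would, in place of code of your own. Each camera call takes 0.05 s, during which the arm holds its last target. There are 200 camera calls.

## Working session

There is one attempt and no reset: what is moved stays moved. The work goes in short steps, Python scripts to look and compute and a tool call to move; the robot and the scene stay as the last step left them, time stands still between calls to the robot, and variables do not carry over. Pictures are saved under pics/ and viewed, at most 17 in all, crops included, and the job is handed in when it is done.

Besides the shell and the picture viewer there is one more tool, called after "Call:" as a command line: name --argument value ..., lists and objects as JSON in quotes. servo_tool: Moves the arm, as the interface text tells. Its arguments: {"type":"object","properties":{"deltas":{"type":"array"},"squeeze":{"type":"number"}},"required":["deltas"]}

```bash
ls; mkdir -p pics; python3 - <<'E'
from rig import telemetry, optics, ctrl
import cv2
s=telemetry.sense(); print(s)
for n in("scene","top","wrist"):
    im=optics.capture(n); cv2.imwrite(f"pics/{n}0.png",im)
    m=optics.camera_model(n); print(n,m)
E
```

```text
pics
{'time_s': 0.0, 'joints': array([-1.54538877e+00,  3.13468652e-01,  1.49846119e+00,  1.66978724e-05,
        1.33098307e+00, -2.23364609e-01]), 'dq': array([-1.88648493e-04, -2.00504188e-04, -5.18485774e-04,  6.69269144e-04,
       -5.73513333e-05, -5.84520690e-04]), 'tau': array([-5.77589199e-04, -4.12261534e+01, -2.59743655e+01, -2.10795697e-04,
        4.15896939e-03,  1.10229581e-05]), 'eef_pos': array([ 129.26595744, -508.56851198,  230.71645482]), 'ee_rot': array([-6.56095920e-04,  9.92274050e-01,  1.24063585e-01,  7.33008859e-05]), 'force': array([ 0.37194245, -0.26154586,  0.55769607]), 'wrist_torque': array([-0.03476226, -0.02508025, -0.01983523]), 'grip_force': 0.0, 'grip_width': 0.9985097174072509}
scene {'vfov': 52.76668633655128, 'cx': 317.835209765493, 'cy': 202.5922618123424, 'dist': array([-0.04353218,  0.        ,  0.        ,  0.        ,  0.        ]), 'R': array([[ 0.91586426, -0.40131494, -0.01178911],
       [-0.30118466, -0.66734199, -0.68113323],
       [ 0.26548157,  0.62737628, -0.73206457]]), 't': array([-520.08981761,  204.68012707,  723.55752568])}
t
[... 189 characters left out ...]
2, -0.99981914, -0.01753825],
       [-0.98191385, -0.00390331, -0.18928802],
       [ 0.18918533,  0.01861335, -0.98176497]]), 't': array([ 22.50695943, 585.98395927, 779.31745527])}
wrist {'vfov': 69.307698519368, 'cx': 322.20880212593795, 'cy': 198.17346126390245, 'dist': array([-0.01289279,  0.        ,  0.        ,  0.        ,  0.        ]), 'mount': array([[ 3.44610402e-04, -9.51840117e-01, -3.06594639e-01,
         7.87750445e+01],
       [ 9.99999939e-01,  3.12694940e-04,  1.53214657e-04,
         2.54779796e-01],
       [-4.99652646e-05, -3.06594673e-01,  9.51840167e-01,
        -1.43060657e+02],
       [ 0.00000000e+00,  0.00000000e+00,  0.00000000e+00,
         1.00000000e+00]])}
```

View pics/scene0.png

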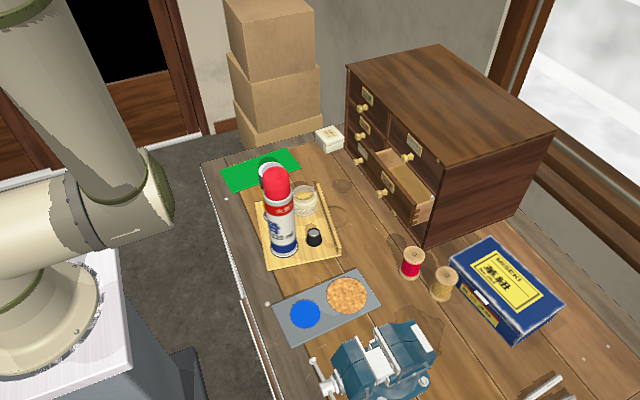

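View pics/top0.png

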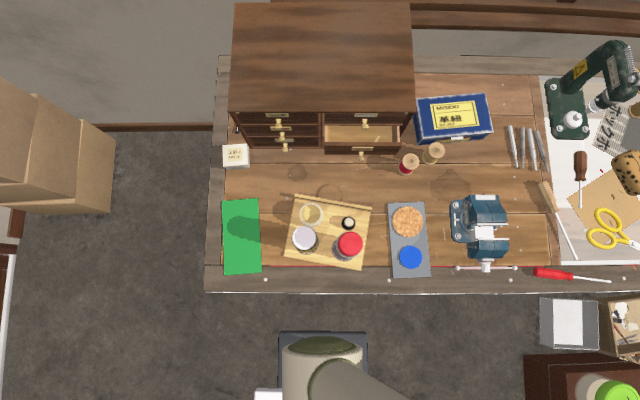

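The scene view shows the red cap at about (276,180) with the tin hidden behind it, the jar at (305,198), the loupe at (314,237), the mat at (260,170), blue coaster (305,315) and cork (347,295). The top view shows the tin lid at (304,239), cap (350,245), jar (311,214), loupe (349,222), mat (241,236), cork (408,221), blue (410,257), carton (235,155) and spool (409,163).

```bash
cat > h.py <<'E'
import numpy as np, cv2
from scipy.spatial.transform import Rotation as Rn
from rig import telemetry, optics, ctrl
def tool():
    s=telemetry.sense(); q=s['ee_rot']; return Rn.from_quat([q[1],q[2],q[3],q[0]]).as_matrix(), np.array(s['eef_pos'])
def cam(n, T=None):
    m=optics.camera_model(n); f=200/np.tan(np.radians(m['vfov']/2))
    K=np.array([[f,0,m['cx']],[0,f,m['cy']],[0,0,1]])
    if n=='wrist':
        Rt,p=T; M=np.array(m['mount']); Rw=Rt@M[:3,:3]; c=Rt@M[:3,3]+p
    else: Rw=np.array(m['R']).T; c=-Rw@np.array(m['t'])
    return K,np.array(m['dist']),Rw,c
def rays(C,px):
    K,d,Rw,c=C; u=cv2.undistortPoints(np.array(px,float).reshape(-1,1,2),K,d).reshape(-1,2)
    v=np.c_[u,np.ones(len(u))]@Rw.T; return c,v/np.linalg.norm(v,axis=1)[:,None]
def plane(C,px,z):
    c,v=rays(C,px); return c+v*((z-c[2])/v[:,2])[:,None]
def tri(C1,p1,C2,p2):
    A=np.zeros((3,3));b=np.zeros(3);L=[]
    for C,p in((C1,p1),(C2,p2)):
        c,v=rays(C,[p]); P=np.eye(3)-np.outer(v[0],v[0]); A+=P;b+=P@c; L.append((P,c))
    x=np.linalg.solve(A,b); return x,[round(float(np.linalg.norm(P@(x-c))),1) for P,c in L]
def proj(C,X):
    K,d,Rw,c=C; X=np.atleast_2d(np.array(X,float)); return cv2.projectPoints(X,cv2.Rodrigues(Rw.T)[0],-Rw.T@c,K,d)[0].reshape(-1,2)
def mask(im,lo,hi,roi):
    h=cv2.cvtColor(im,cv2.COLOR_BGR2HSV); lo=np.array(lo);hi=np.array(hi)
    if lo[0]<0: m=cv2.inRange(h,np.array([0,lo[1],lo[2]]),hi)|cv2.inRange(h,np.array([180+lo[0],lo[1],lo[2]]),np.array([180,hi[1],hi[2]]))
    else: m=cv2.inRange(h,lo,hi)
    z=np.zeros_like(m); x0,y0,x1,y1=roi; z[y0:y1,x0:x1]=m[y0:y1,x0:x1]; return z
def blob(m):
    c=cv2.findContours(m,cv2.RETR_EXTERNAL,cv2.CHAIN_APPROX_NONE)[0]; return max(c,key=cv2.contourArea) if c else None
E
python3 - <<'E'
from h import *
np.set_printoptions(precision=1,suppress=True)
S=cv2.imread('pics/scene0.png');T=cv2.imread('pics/top0.png');CS=cam('scene');CT=cam('top')
W=[(n,a,b,r1,r2) for n,a,b,r1,r2 in [
('green',(45,100,60),(80,255,255),(200,140,310,200),(210,190,270,285)),
('blue',(100,150,80),(125,255,255),(280,290,330,335),(390,240,430,275)),
('cork',(5,90,120),(20,255,255),(322,274,370,318),(391,203,426,238)),
('red',(-8,150,90),(8,255,255),(255,160,300,215),(330,225,370,265)),
('spool',(-8,150,90),(8,255,255),(395,240,430,280),(395,150,420,178)),
('black',(0,0,0),(180,255,60),(300,222,325,250),(338,212,360,232))]]
for n,a,b,r1,r2 in W:
    o=[]
    for im,r in((S,r1),(T,r2)):
        c=blob(mask(im,a,b,r)); e=cv2.fitEllipse(c); o.append(e)
    x,g=tri(CS,o[0][0],CT,o[1][0]); print(n,[np.round(np.array(e[0]+e[1]),1) for e in o],x,g, plane(CT,[o[1][0]],10)[0])
    if n=='green':
        print(cv2.boxPoints(cv2.minAreaRect(c)), plane(CT,cv2.boxPoints(cv2.minAreaRect(c)),4))
print('board',cv2.minAreaRect(blob(mask(T,(0,0,90),(180,60,190),(380,195,436,284)))))
cv2.imwrite('pics/c1.png',np.hstack([cv2.resize(T[190:285,280:380],None,fx=4,fy=4,interpolation=2),cv2.resize(S[150:270,240:340],None,fx=4,fy=4,interpolation=2)[:380]]))
E
```

```text
green [array([256.9, 170.4,  28.8,  88. ]), array([241. , 236.6,  41.3,  91.8])] [496.4 199.7   1. ] [2.8, 2.8] [498.4 197.3  10. ]
[[220.4 199.4]
 [258.1 197.6]
 [261.7 272.7]
 [224.  274.5]] [[589.5 253.5   4. ]
 [594.3 160.9   4. ]
 [414.6 146.3   4. ]
 [409.3 235.6   4. ]]
blue [array([304.8, 313.8,  27. ,  29.1]), array([410.3, 256.8,  20.9,  22. ])] [ 453.8 -202.6    9.7] [0.3, 0.3] [ 453.5 -202.4   10. ]
cork [array([346.4, 295.2,  35.3,  39.6]), array([407.3, 221.4,  28.9,  30.4])] [ 537.5 -198.7    8.8] [0.4, 0.4] [ 536.9 -198.3   10. ]
red [array([276. , 183.2,  27.5,  34.5]), array([349.7, 243.5,  22.5,  23.9])] [472.6 -46.2 185.2] [0.1, 0.1] [484.  -60.5  10. ]
spool [array([409.8, 268.1,  15.4,  19.8]), array([404.8, 167.4,   9.2,  11.6])] [ 671.2 -197.9   12.8] [2.0, 2.0] [ 670.  -197.9   10. ]
black [array([313.8, 239.8,  12.1,  14.9]), array([348.8, 221.6,  11.9,  14. ])] [534.6 -58.5  10.5] [1.2, 1.2] [535.9 -58.8  10. ]
board ((407.4999694824219, 242.0), (54.99999237060547, 81.99998474121094), -0.0)
```

View pics/c1.png

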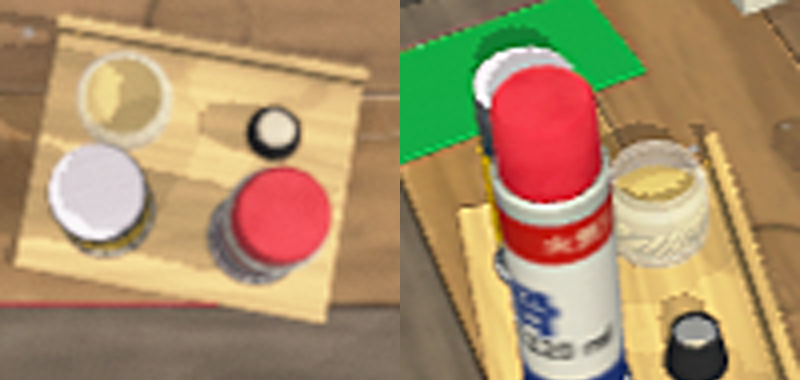

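The crop shows the tin lid at top-view (304.3,238.3), the cap at (350.3,244.3), the jar rim at (311.3,214.5) and the loupe at (348.8,221.8). The caddy is slightly turned.

```bash
python3 - <<'E'
from h import *
np.set_printoptions(precision=1,suppress=True)
CT=cam('top');CS=cam('scene')
f=lambda x,y:(280+x/4,190+y/4)
tin=plane(CT,[f(97,193)],136)[0];can=plane(CT,[f(281,217)],206)[0];jar=plane(CT,[f(125,98)],56)[0];lou=plane(CT,[f(275,127)],33)[0]
print(tin,can,jar,lou, 'tin-can',np.linalg.norm((tin-can)[:2]),np.degrees(np.arctan2(*(tin-can)[[0,1]])), 'jar-lou',np.linalg.norm((jar-lou)[:2]),np.degrees(np.arctan2(*(jar-lou)[[0,1]])))
cor=plane(CT,[f(325,322),f(15,265)],6);print(cor,np.linalg.norm(cor[0]-cor[1]))
# heights: diameters of lid & cap
for a,b,z in((f(49,193),f(146,193),136),(f(232,217),f(331,217),206)): p=plane(CT,[a,b],z);print('dia',np.linalg.norm(p[0]-p[1]))
# lid/cap in scene: top point of cap (548,66), lid left/top edge
g=lambda x,y:(240+(x-400)/4,150+y/4)
print('lid tri',tri(CS,g(530,88),CT,f(97,193)),'cap',tri(CS,g(545,102),CT,f(281,217)),'jar',tri(CS,g(660,166),CT,f(125,98)),'lou',tri(CS,g(697,331),CT,f(275,127)))
E
```

```text
[485.9  41.4 136. ] [469.9 -45.5 206. ] [545.9  29.6  56. ] [532.7 -56.9  33. ] tin-can 88.36576703460973 10.40294381459009 jar-lou 87.51316993262775 8.709933673027146
[[421.5 -87.2   6. ]
 [453.3  94.8   6. ]] 184.81608591339784
dia 49.0419073707494
dia 45.08252323817826
lid tri (array([488.7,  41.2, 130.6]), [2.4, 2.4]) cap (array([472.3, -46.2, 202.5]), [2.1, 2.1]) jar (array([548.4,  28.7,  62.7]), [3.4, 3.4]) lou (array([534.1, -57.3,  31.5]), [1.2, 1.2])
```

Call:
servo_tool --deltas '[[[0, 0, -0.17], [0, 0, 0.09], 1], [[0, 0, -0.17], [0, 0, 0.09], 1], [[0, 0, -0.17], [0, 0, 0.09], 1], [[0.09, -0.18, 0], [0, 0, 0], 1], [[0.09, -0.18, 0], [0, 0, 0], 1], [[0.09, -0.18, 0], [0, 0, 0], 1], [[0.09, -0.18, 0], [0, 0, 0], 1], [[0.09, -0.18, 0], [0, 0, 0], 1]]' --squeeze 40

```text
time_s: 0.95
eef_pos: [249.9, -345.8, 333.1]
ee_rot: [-0.0, 0.996, -0.088, -0.0]
force: [0.3, -0.2, -0.1]
grip_width: 0.998
grip_force: 0.0
```

Call:
servo_tool --deltas '[[[0.09, -0.18, 0], [0, 0, 0], 1], [[0.09, -0.18, 0], [0, 0, 0], 1], [[0.09, -0.18, 0], [0, 0, 0], 1], [[0.09, -0.18, 0], [0, 0, 0], 1], [[0.09, -0.18, 0], [0, 0, 0], 1], [[0.09, -0.18, 0], [0, 0, 0], 1], [[0.09, -0.18, 0], [0, 0, 0], 1], [[0, 0, 0], [0, 0, 0], 1]]'

```text
time_s: 1.75
eef_pos: [418.8, -118.0, 333.0]
ee_rot: [-0.001, 0.996, -0.085, -0.0]
force: [-0.1, 0.0, -1.1]
grip_width: 0.999
grip_force: 0.0
```

```bash
cat >> h.py <<'E'
def go(x,y,z,yaw=None):
    R,p=tool(); d=R.T@(np.array([x,y,z])-p); ps=np.degrees(np.arctan2(R[1,0],R[0,0]))
    w=Rn.from_matrix(R.T@Rn.from_euler('z',(ps if yaw is None else yaw),degrees=True).as_matrix()@np.diag([1,-1,-1.])).as_rotvec()
    print('tcp',p.round(1),'yaw',ps.round(1),'need units',(d/200).round(3),'mm',d.round(1),'turn',(w/(np.pi/2)).round(3))
E
python3 - <<'E'
from h import *
T=tool(); im=optics.capture('wrist'); cv2.imwrite('pics/w1.png',im); np.savez('w1.npz',R=T[0],p=T[1])
s=telemetry.sense();print(s['time_s'],s['force'])
C=cam('wrist',T);print(proj(C,[[485.9,41.4,136],[469.9,-45.5,206],[497,199,4]]).round())
go(471,-46,330,-10)
E
```

```text
1.8 [-0.02225536 -0.73377088  0.49319568]
[[178. 141.]
 [236. 151.]
 [122. 141.]]
tcp [ 417.9 -119.6  333. ] yaw -9.8 need units [ 0.199 -0.408  0.015] mm [ 39.8 -81.6   3. ] turn [-0.     0.     0.002]
```

View pics/w1.png

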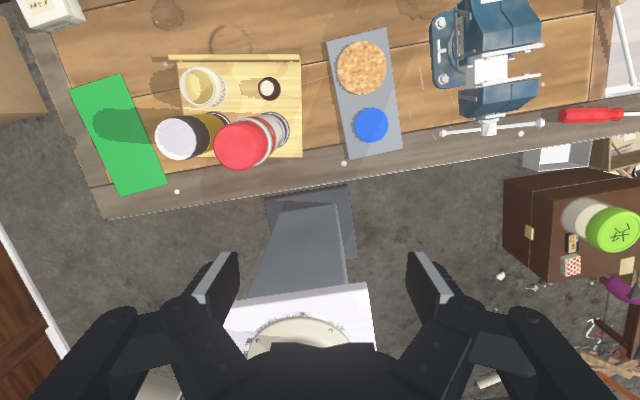

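The wrist view shows the tin lid at (183,138), the cap at (243,145), the blue coaster at (370,125), the cork at (361,67), and the mat at (119,134). I will check these against the fixed cameras.

```bash
python3 - <<'E'
from h import *
np.set_printoptions(precision=1,suppress=True)
z=np.load('w1.npz');C=cam('wrist',(z['R'],z['p']));im=cv2.imread('pics/w1.png')
for n,a,b,r,h in(('blue',(100,150,80),(125,255,255),(345,100,395,150),10),('cork',(5,90,120),(20,255,255),(335,38,390,97),10),('green',(45,100,60),(80,255,255),(60,60,175,205),4),('red',(-8,150,90),(8,255,255),(205,105,295,178),206)):
    c=blob(mask(im,a,b,r)); e=cv2.fitEllipse(c); (x,y),rad=cv2.minEnclosingCircle(c); print(n,np.array(e[0]),plane(C,[e[0],cv2.minAreaRect(c)[0]],h))
print(plane(C,[(183,138)],136),plane(C,[(243,145)],206))
E
```

```text
blue [370.8 124.6] [[ 455.  -201.3   10. ]
 [ 455.1 -201.6   10. ]]
cork [361.3  67.5] [[ 539.1 -197.2   10. ]
 [ 539.2 -196.8   10. ]]
green [117.8 133.3] [[510.4 200.3   4. ]
 [505.8 202.2   4. ]]
red [239.5 144.9] [[474.9 -49.8 206. ]
 [474.5 -50.3 206. ]]
[[488.2  34.2 136. ]] [[474.2 -53.  206. ]]
```

Call:
servo_tool --deltas '[[[0.05, -0.1, 0], [0, 0, 0], 1], [[0.05, -0.1, 0], [0, 0, 0], 1], [[0.05, -0.1, 0.05], [0, 0, 0], 1], [[0.05, -0.1, 0.1], [0, 0, 0], 1], [[0, 0, 0], [0, 0, 0], 1]]'

```text
time_s: 2.3
eef_pos: [470.3, -48.7, 300.9]
ee_rot: [-0.001, 0.996, -0.087, -0.002]
force: [-1.0, -0.1, 0.5]
grip_width: 0.998
grip_force: 0.0
```

```bash
python3 - <<'E'
from h import *
np.set_printoptions(precision=1,suppress=True)
T=tool(); im=optics.capture('wrist'); cv2.imwrite('pics/w2.png',im); np.savez('w2.npz',R=T[0],p=T[1])
C=cam('wrist',T);print(T[1],proj(C,[[485.9,41.4,136],[471,-48,206]]).round(1), proj(C,[T[1]]))
E
```

```text
[470.3 -48.7 300.9] [[238.8 180.1]
 [321.1 199.5]] [[322.  254.4]]
```

View pics/w2.png

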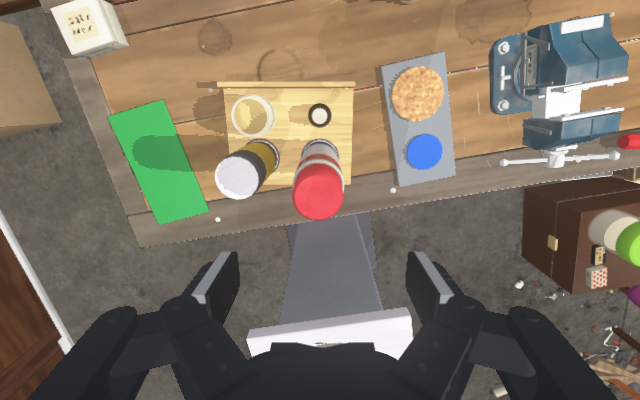

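The cap top is centred at about (318,195) and the lid at (237,178), which puts the can at about (473,-47) and the tin at about (488,42). Both agree with the 90 mm spacing. Next is grasping the can.

Call:
servo_tool --deltas '[[[0.012, -0.011, 0.1], [0, 0, 0], 1], [[0, 0, 0.15], [0, 0, 0], 1], [[0, 0, 0.15], [0, 0, 0], 1], [[0, 0, 0.15], [0, 0, 0], 1], [[0, 0, 0.14], [0, 0, 0], 1], [[0, 0, 0], [0, 0, 0], 1], [[0, 0, 0], [0, 0, 0], 0], [[0, 0, 0], [0, 0, 0], 0]]' --squeeze 50

```text
time_s: 3.15
eef_pos: [474.1, -48.5, 167.2]
ee_rot: [0.0, 0.996, -0.088, 0.002]
force: [0.6, -0.5, -0.3]
grip_width: 0.695
grip_force: 0.0
```

Call:
servo_tool --deltas '[[[0, 0, 0], [0, 0, 0], 0], [[0, 0, 0], [0, 0, 0], 0], [[0, 0, 0], [0, 0, 0], 0], [[0, 0, 0], [0, 0, 0], 0], [[0, 0, 0], [0, 0, 0], 0]]'

```text
time_s: 3.65
eef_pos: [474.4, -47.8, 167.4]
ee_rot: [0.0, 0.996, -0.087, 0.002]
force: [-0.7, 1.6, 6.5]
grip_width: 0.593
grip_force: 51.7
```

Call:
servo_tool --deltas '[[[0, 0, -0.05], [0, 0, 0], 0], [[0, 0, -0.13], [0, 0, 0], 0], [[0, 0, -0.18], [0, 0, 0], 0], [[0, 0, -0.18], [0, 0, 0], 0], [[0, 0, -0.15], [0, 0, 0], 0], [[0.005, -0.05, -0.08], [0, 0, 0], 0], [[0.015, -0.12, 0], [0, 0, 0], 0], [[0.015, -0.16, 0], [0, 0, 0], 0]]'

```text
time_s: 4.45
eef_pos: [491.8, 16.2, 320.7]
ee_rot: [0.0, 0.996, -0.089, 0.001]
force: [0.4, 0.8, -3.9]
grip_width: 0.599
grip_force: 52.9
```

Call:
servo_tool --deltas '[[[0.02, -0.18, 0], [0, 0, 0], 0], [[0.02, -0.18, 0], [0, 0, 0], 0], [[0.02, -0.18, 0], [0, 0, 0], 0], [[0.02, -0.18, 0], [0, 0, 0], 0], [[0.015, -0.14, 0], [0, 0, 0], 0], [[0.01, -0.08, 0], [0, 0, 0], 0], [[0, -0.03, 0], [0, 0, 0], 0], [[0, 0, 0], [0, 0, 0], 0]]'

```text
time_s: 5.25
eef_pos: [546.1, 203.7, 319.6]
ee_rot: [0.0, 0.996, -0.087, -0.0]
force: [0.2, -0.8, -3.2]
grip_width: 0.595
grip_force: 53.3
```

```bash
python3 - <<'E'
from h import *
np.set_printoptions(precision=1,suppress=True)
T=tool(); im=optics.capture('wrist'); cv2.imwrite('pics/w3.png',im); np.savez('w3.npz',R=T[0],p=T[1])
t=optics.capture('top'); cv2.imwrite('pics/t3.png',t)
go(547,204,170)
print(telemetry.sense()['force'],telemetry.sense()['grip_force'])
E
```

```text
tcp [546.2 202.7 319.7] yaw -10.1 need units [ 0.  -0.   0.7] mm [  0.6  -1.5 149.7] turn [ 0. -0. -0.]
[-0.4  0.6 -3.3] 53.33022058010101
```

View pics/w3.png

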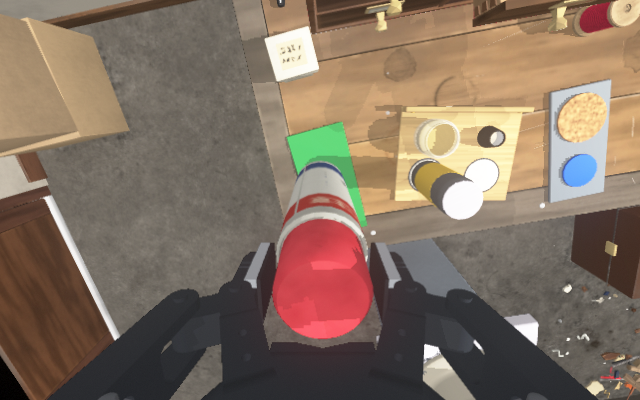

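The can is held straight, the mat lies below it, and the freed white circle shows at (482,175). Lowering now.

Call:
servo_tool --deltas '[[[0, 0, 0.08], [0, 0, 0], 0], [[0, 0, 0.15], [0, 0, 0], 0], [[0, 0, 0.2], [0, 0, 0], 0], [[0, 0, 0.18], [0, 0, 0], 0], [[0, 0, 0.1], [0, 0, 0], 0], [[0, 0, 0.03], [0, 0, 0], 0], [[0, 0, 0.015], [0, 0, 0], 0], [[0, 0, 0], [0, 0, 0], 0]]'

```text
time_s: 6.15
eef_pos: [546.8, 203.3, 169.4]
ee_rot: [-0.0, 0.996, -0.088, 0.001]
force: [-0.8, 0.2, -2.5]
grip_width: 0.597
grip_force: 53.2
```

```bash
python3 - <<'E'
from h import *
np.set_printoptions(precision=1,suppress=True)
go(547,204,166)
print(telemetry.sense()['force'])
z=np.load('w3.npz');C=cam('wrist',(z['R'],z['p']));im=cv2.imread('pics/w3.png')
h=cv2.cvtColor(im,cv2.COLOR_BGR2HSV)
m=mask(im,(0,0,190),(180,60,255),(462,155,502,195)); c=blob(m);print(cv2.fitEllipse(c),cv2.contourArea(c));P=plane(C,c.reshape(-1,2),6);print(cv2.minEnclosingCircle(P[:,:2].astype(np.float32)),cv2.fitEllipse(P[:,:2].astype(np.float32)))
t=cv2.imread('pics/t3.png');CT=cam('top');m=mask(t,(0,0,190),(180,60,255),(330,235,365,265));c=blob(m)
if c is not None:P=plane(CT,c.reshape(-1,2),6);print('top',cv2.minEnclosingCircle(P[:,:2].astype(np.float32)),cv2.fitEllipse(P[:,:2].astype(np.float32)))
E
```

```text
tcp [546.8 203.3 169.4] yaw -10.1 need units [ 0. -0.  0.] mm [ 0.1 -0.8  3.4] turn [-0. -0.  0.]
[-0.8  0.2 -2.5]
((480.9259948730469, 176.4639892578125), (29.19455909729004, 43.547401428222656), 45.6585693359375) 928.0
((467.42425537109375, -45.805320739746094), 38.41777420043945) ((469.95916748046875, -45.19471740722656), (52.29328536987305, 66.51232147216797), 42.66164016723633)
top ((472.8305358886719, -46.04774856567383), 27.140933990478516) ((472.4581604003906, -46.23187255859375), (50.5101432800293, 51.408756256103516), 21.669845581054688)
```

Call:
servo_tool --deltas '[[[0, 0, 0.012], [0, 0, 0], 0], [[0, 0, 0.006], [0, 0, 0], 0], [[0, 0, 0.004], [0, 0, 0], 0], [[0, 0, 0], [0, 0, 0], 0]]'

```text
time_s: 6.55
eef_pos: [546.9, 203.6, 165.4]
ee_rot: [-0.0, 0.996, -0.087, 0.001]
force: [-1.0, -0.7, 4.9]
grip_width: 0.598
grip_force: 54.1
```

Call:
servo_tool --deltas '[[[0, 0, 0], [0, 0, 0], 0.8], [[0, 0, 0], [0, 0, 0], 1], [[0, 0, 0], [0, 0, 0], 1], [[0, 0, 0], [0, 0, 0], 1], [[0, 0, -0.05], [0, 0, 0], 1], [[0, 0, -0.15], [0, 0, 0], 1], [[0, 0, -0.15], [0, 0, 0], 1], [[0, 0, -0.15], [0, 0, 0], 1]]'

```text
time_s: 7.35
eef_pos: [546.2, 203.5, 265.9]
ee_rot: [-0.0, 0.996, -0.088, 0.0]
force: [0.8, -0.0, -0.3]
grip_width: 0.998
grip_force: 0.0
```

Call:
servo_tool --deltas '[[[-0.02, 0.1, -0.1], [0, 0, 0], 1], [[-0.03, 0.15, 0], [0, 0, 0], 1], [[-0.03, 0.2, 0], [0, 0, 0], 1], [[-0.03, 0.2, 0], [0, 0, 0], 1], [[-0.03, 0.15, 0], [0, 0, 0], 1], [[-0.01, 0.05, 0.1], [0, 0, 0], 1], [[0, 0, 0.15], [0, 0, 0], 1], [[0, 0, 0], [0, 0, 0], 1]]'

```text
time_s: 8.15
eef_pos: [485.7, 41.2, 231.8]
ee_rot: [-0.0, 0.996, -0.088, -0.003]
force: [0.2, -0.1, 0.4]
grip_width: 0.998
grip_force: 0.0
```

```bash
python3 - <<'E'
from h import *
np.set_printoptions(precision=1,suppress=True)
T=tool(); im=optics.capture('wrist'); cv2.imwrite('pics/w4.png',im); np.savez('w4.npz',R=T[0],p=T[1])
t=optics.capture('top'); cv2.imwrite('pics/t4.png',t)
go(488,42,96); print(telemetry.sense()['time_s'])
C=cam('wrist',T);print(proj(C,[[488,42,136]]))
c=blob(mask(im,(0,0,150),(180,60,255),(265,140,380,250)));print(cv2.fitEllipse(c),plane(C,[cv2.fitEllipse(c)[0]],136))
E
```

```text
tcp [487.4  41.5 235.1] yaw -10.0 need units [ 0.  -0.   0.7] mm [  0.4  -0.6 139.1] turn [-0. -0.  0.]
8.25
[[320.7 197.4]]
((318.7398986816406, 196.2184295654297), (52.898345947265625, 55.480533599853516), 85.13716125488281) [[489.4  43.5 136. ]]
```

View pics/w4.png

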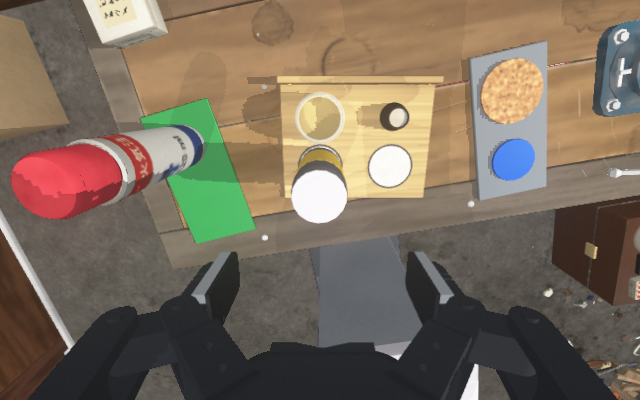

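The can stands on the mat at about (190,145). The tin lid is at (319,196), giving (489,43), and the freed circle is at (390,166). Next is gripping the tin.

Call:
servo_tool --deltas '[[[0.006, -0.008, 0.1], [0, 0, 0], 1], [[0, 0, 0.15], [0, 0, 0], 1], [[0, 0, 0.18], [0, 0, 0], 1], [[0, 0, 0.15], [0, 0, 0], 1], [[0, 0, 0.1], [0, 0, 0], 1], [[0, 0, 0.01], [0, 0, 0], 1], [[0, 0, 0], [0, 0, 0], 0], [[0, 0, 0], [0, 0, 0], 0]]'

```text
time_s: 9.05
eef_pos: [489.7, 42.7, 97.7]
ee_rot: [0.0, 0.996, -0.087, 0.002]
force: [-0.2, 0.2, 0.2]
grip_width: 0.692
grip_force: 0.0
```

Call:
servo_tool --deltas '[[[0, 0, 0], [0, 0, 0], 0], [[0, 0, 0], [0, 0, 0], 0], [[0, 0, 0], [0, 0, 0], 0], [[0, 0, 0], [0, 0, 0], 0], [[0, 0, 0], [0, 0, 0], 0]]'

```text
time_s: 9.55
eef_pos: [489.8, 42.7, 98.0]
ee_rot: [0.0, 0.996, -0.088, 0.002]
force: [-0.1, 0.8, 6.7]
grip_width: 0.59
grip_force: 51.8
```

Call:
servo_tool --deltas '[[[0, 0, -0.05], [0, 0, 0], 0], [[0, 0, -0.07], [0, 0, 0.05], 0], [[0, 0, -0.08], [0, 0, 0.09], 0], [[0, 0, -0.05], [0, 0, 0.09], 0], [[0, 0, 0], [0, 0, 0.09], 0], [[0, 0, 0], [0, 0, 0.09], 0], [[0, 0, 0], [0, 0, 0.09], 0], [[0, 0, 0], [0, 0, 0], 0]]'

```text
time_s: 10.35
eef_pos: [488.6, 42.7, 146.7]
ee_rot: [-0.0, 0.887, -0.463, 0.0]
force: [-0.1, 0.1, -2.2]
grip_width: 0.593
grip_force: 52.8
```

Call:
servo_tool --deltas '[[[-0.05, -0.02, 0], [0, 0, 0], 0], [[-0.1, -0.04, 0], [0, 0, 0], 0], [[-0.15, -0.055, 0], [0, 0, 0], 0], [[-0.15, -0.055, 0], [0, 0, 0], 0], [[-0.14, -0.05, 0], [0, 0, 0], 0], [[-0.1, -0.04, 0], [0, 0, 0], 0], [[-0.048, -0.014, 0], [0, 0, 0], 0], [[0, 0, 0], [0, 0, 0], 0]]'

```text
time_s: 11.15
eef_pos: [448.4, 196.0, 146.0]
ee_rot: [-0.0, 0.888, -0.461, -0.0]
force: [-0.5, -0.0, -2.3]
grip_width: 0.586
grip_force: 52.8
```

```bash
python3 - <<'E'
from h import *
np.set_printoptions(precision=1,suppress=True)
go(450,195,98,-55)
t=optics.capture('top'); cv2.imwrite('pics/t5.png',t);s=optics.capture('scene')
CT=cam('top')
m=mask(t,(0,0,190),(180,60,255),(285,230,365,265))
for c in cv2.findContours(m,cv2.RETR_EXTERNAL,cv2.CHAIN_APPROX_NONE)[0]:
    if cv2.contourArea(c)>150:
        P=plane(CT,c.reshape(-1,2),6)[:,:2].astype(np.float32);print(cv2.contourArea(c),cv2.fitEllipse(P),cv2.minEnclosingCircle(P))
k=400/200
cv2.imwrite('pics/c5.png',np.hstack([cv2.resize(t[180:290,200:380],(720,440))[:,:400],cv2.resize(s[110:220,180:280],(400,440))]))
E
```

```text
tcp [448.4 196.  146. ] yaw -54.8 need units [ 0.  -0.   0.2] mm [ 1.8 -0.7 48. ] turn [0. 0. 0.]
381.0 ((472.0503234863281, -46.30665588378906), (51.51593780517578, 52.39208221435547), 95.42081451416016) ((472.2118225097656, -46.255672454833984), 27.316972732543945)
369.0 ((487.65447998046875, 42.37540054321289), (51.43121337890625, 51.60002899169922), 80.43952941894531) ((487.752685546875, 42.574066162109375), 26.817049026489258)
```

View pics/c5.png

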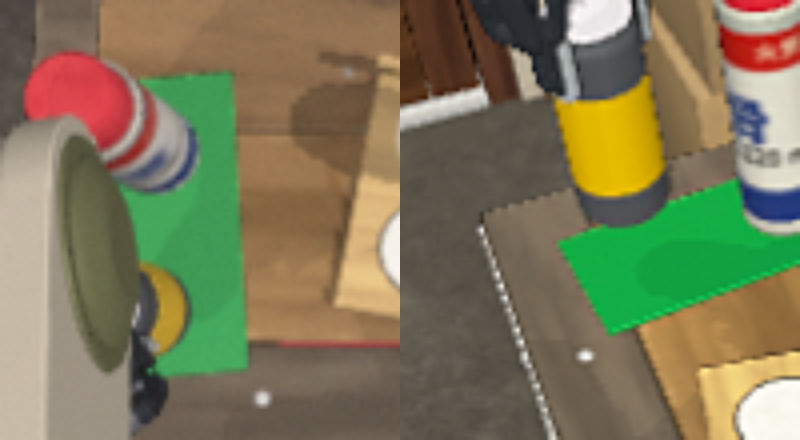

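Both circles are measured at (472.1,-46.3) and (487.7,42.4), which are 90.0 mm apart. The tin is hanging over the near end of the mat, clear of the can.

Call:
servo_tool --deltas '[[[0.009, 0, 0.05], [0, 0, 0], 0], [[0, 0, 0.1], [0, 0, 0], 0], [[0, 0, 0.06], [0, 0, 0], 0], [[0, 0, 0.02], [0, 0, 0], 0], [[0, 0, 0.01], [0, 0, 0], 0], [[0, 0, 0.006], [0, 0, 0], 0], [[0, 0, 0.006], [0, 0, 0], 0], [[0, 0, 0], [0, 0, 0], 0]]'

```text
time_s: 12.05
eef_pos: [450.3, 193.7, 96.1]
ee_rot: [-0.0, 0.887, -0.462, 0.001]
force: [-0.4, -0.2, 1.0]
grip_width: 0.593
grip_force: 53.0
```

Call:
servo_tool --deltas '[[[0, 0, 0], [0, 0, 0], 0.8], [[0, 0, 0], [0, 0, 0], 1], [[0, 0, 0], [0, 0, 0], 1], [[0, 0, 0], [0, 0, 0], 1], [[0, 0, -0.05], [0, 0, 0], 1], [[0, 0, -0.13], [0, 0, 0], 1], [[0, 0, -0.16], [0, 0, 0], 1], [[0, 0, -0.12], [0, 0, 0], 1]]'

```text
time_s: 12.85
eef_pos: [450.2, 193.7, 190.0]
ee_rot: [-0.001, 0.887, -0.462, 0.001]
force: [0.0, 0.3, -0.4]
grip_width: 1.003
grip_force: 0.0
```

Call:
servo_tool --deltas '[[[0.1, 0.01, 0], [0, 0, 0], 1], [[0.17, 0.01, 0], [0, 0, 0], 1], [[0.2, 0.01, 0], [0, 0, 0], 1], [[0.2, 0.01, 0], [0, 0, 0], 1], [[0.17, 0.01, 0], [0, 0, 0], 1], [[0.1, 0.01, 0], [0, 0, 0], 1], [[0, 0, 0], [0, 0, -0.09], 1], [[0, 0, 0], [0, 0, -0.09], 1]]'

```text
time_s: 13.65
eef_pos: [548.1, 32.0, 188.1]
ee_rot: [-0.0, 0.944, -0.33, 0.0]
force: [0.4, -0.1, 0.0]
grip_width: 0.996
grip_force: 0.0
```

Call:
servo_tool --deltas '[[[0, 0, 0], [0, 0, -0.09], 1], [[0, 0, 0], [0, 0, -0.09], 1], [[0, 0, 0], [0, 0, -0.09], 1], [[0, 0, 0], [0, 0, -0.05], 1], [[0, 0, 0], [0, 0, 0], 1]]'

```text
time_s: 14.15
eef_pos: [547.9, 32.7, 188.2]
ee_rot: [0.0, 0.996, -0.087, 0.0]
force: [0.5, -0.3, 0.9]
grip_width: 0.999
grip_force: 0.0
```

```bash
python3 - <<'E'
from h import *
np.set_printoptions(precision=1,suppress=True)
T=tool(); im=optics.capture('wrist'); cv2.imwrite('pics/w6.png',im); np.savez('w6.npz',R=T[0],p=T[1])
t=optics.capture('top'); cv2.imwrite('pics/t6.png',t)
go(548.5,31,40,-10); print(telemetry.sense()['time_s'])
C=cam('wrist',T);print(proj(C,[[548.8,31.7,56],[533.1,-57,33],[487.7,42.4,6],[472.1,-46.3,6],[536.9,-198.3,10],[453.5,-202.4,10]]))
E
```

```text
tcp [547.9  32.7 188. ] yaw -10.2 need units [0.  0.  0.7] mm [  0.8   1.5 148. ] turn [ 0. -0. -0.]
14.25
[[322.8 187.8]
 [407.3 182. ]
 [322.8 225.7]
 [396.6 225.6]
 [527.3 152.4]
 [527.9 220.1]]
```

View pics/w6.png

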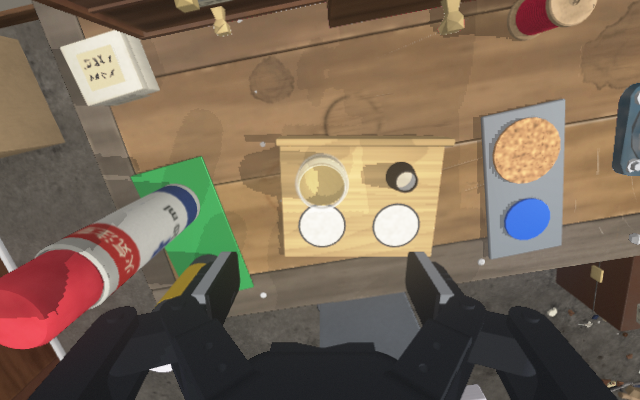

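The jar rim is at (323,185), the loupe at (404,181), cork (526,151) and blue (528,219). All are within about 3 px of prediction. The tin is at (185,280), partly behind the finger. Going down for the jar.

Call:
servo_tool --deltas '[[[0.009, 0.007, 0.1], [0, 0, 0], 1], [[0, 0, 0.2], [0, 0, 0], 1], [[0, 0, 0.2], [0, 0, 0], 1], [[0, 0, 0.2], [0, 0, 0], 1], [[0, 0, 0.12], [0, 0, 0], 1], [[0, 0, 0.04], [0, 0, 0], 1], [[0, 0, 0], [0, 0, 0], 1]]'

```text
time_s: 14.95
eef_pos: [549.2, 31.0, 15.3]
ee_rot: [-0.0, 0.996, -0.088, -0.001]
force: [-0.3, 0.1, -0.0]
grip_width: 0.998
grip_force: 0.0
```

Call:
servo_tool --deltas '[[[0, 0, 0], [0, 0, 0], 0], [[0, 0, 0], [0, 0, 0], 0], [[0, 0, 0], [0, 0, 0], 0], [[0, 0, 0], [0, 0, 0], 0], [[0, 0, 0], [0, 0, 0], 0], [[0, 0, 0], [0, 0, 0], 0], [[0, 0, 0], [0, 0, 0], 0]]' --squeeze 30

```text
time_s: 15.65
eef_pos: [550.3, 31.0, 17.2]
ee_rot: [0.0, 0.996, -0.088, 0.001]
force: [-0.8, 1.1, 5.7]
grip_width: 0.648
grip_force: 31.3
```

Call:
servo_tool --deltas '[[[0, 0, -0.05], [0, 0, 0], 0], [[0, 0, -0.12], [0, 0, 0], 0], [[0, 0, -0.12], [0, 0, 0], 0], [[0, 0, -0.06], [0, 0, 0], 0], [[0, 0, 0], [0, 0, 0], 0]]'

```text
time_s: 16.15
eef_pos: [550.2, 30.9, 87.4]
ee_rot: [0.0, 0.996, -0.088, 0.002]
force: [-0.2, 0.5, -2.5]
grip_width: 0.65
grip_force: 32.5
```

```bash
python3 - <<'E'
from h import *
np.set_printoptions(precision=1,suppress=True)
z=np.load('w6.npz');C=cam('wrist',(z['R'],z['p']));im=cv2.imread('pics/w6.png')
for n,a,b,r in(('blue',(100,150,80),(125,255,255),(495,190,560,250)),('cork',(5,90,120),(20,255,255),(487,110,564,192))):
    c=blob(mask(im,a,b,r));P=plane(C,c.reshape(-1,2),10)[:,:2].astype(np.float32); print(n,cv2.fitEllipse(P),cv2.minEnclosingCircle(P))
T=tool(); im=optics.capture('wrist');C=cam('wrist',T);print(T[1])
cv2.imwrite('pics/c7.png',cv2.resize(im[140:340,200:440],None,fx=2.5,fy=2.5)); np.savez('w7.npz',R=T[0],p=T[1])
print(proj(C,[T[1]+[0,0,39]])); go(538,-198,80,-10)
E
```

```text
blue ((454.9700622558594, -201.09397888183594), (51.38124465942383, 53.08586120605469), 152.35601806640625) ((454.5444030761719, -200.96932983398438), 26.999378204345703)
cork ((538.6436157226562, -196.81210327148438), (71.80136108398438, 73.49411010742188), 153.33355712890625) ((538.5740966796875, -196.63877868652344), 37.434078216552734)
[550.2  30.9  87.4]
[[321.9 299.1]]
tcp [549.5  31.   85.9] yaw -10.0 need units [0.1 1.1 0. ] mm [ 28.7 227.4   5.9] turn [-0. -0. -0.]
```

View pics/c7.png

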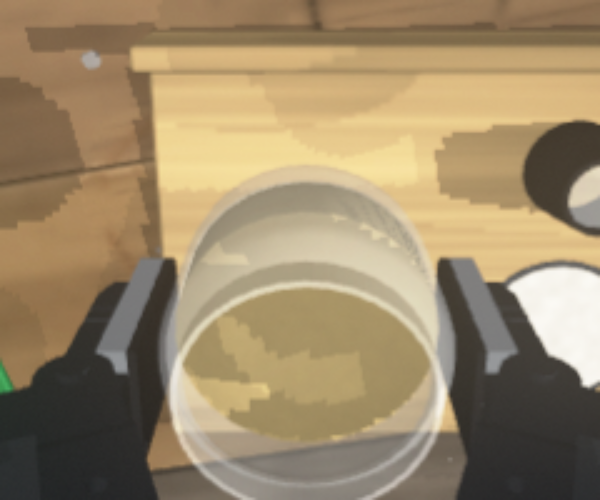

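The held jar's rim centre is about (323,297), against an expected (322,299), so the jar is centred on the TCP within 1 mm. Carrying it to the cork.

Call:
servo_tool --deltas '[[[0.005, 0.06, 0], [0, 0, 0], 0], [[0.015, 0.12, 0], [0, 0, 0], 0], [[0.025, 0.18, 0], [0, 0, 0], 0], [[0.025, 0.2, 0], [0, 0, 0], 0], [[0.025, 0.2, 0], [0, 0, 0], 0], [[0.025, 0.18, 0], [0, 0, 0], 0], [[0.015, 0.12, 0], [0, 0, 0], 0], [[0.005, 0.075, 0], [0, 0, 0], 0]]'

```text
time_s: 17.0
eef_pos: [536.3, -199.7, 84.3]
ee_rot: [-0.0, 0.996, -0.089, -0.001]
force: [0.8, 0.5, -2.2]
grip_width: 0.642
grip_force: 32.5
```

Call:
servo_tool --deltas '[[[0, 0, 0], [0, 0, 0], 0], [[0, 0, 0], [0, 0, 0], 0]]'

```text
time_s: 17.2
eef_pos: [537.0, -196.9, 84.9]
ee_rot: [-0.0, 0.996, -0.088, -0.001]
force: [-0.4, 0.2, -1.5]
grip_width: 0.64
grip_force: 32.5
```

```bash
python3 - <<'E'
from h import *
go(537.7,-197.6,21,-10)
E
```

```text
tcp [ 537.  -196.9   84.9] yaw -10.0 need units [0.005 0.003 0.319] mm [ 0.9  0.7 63.9] turn [-0.     0.001 -0.001]
```

Call:
servo_tool --deltas '[[[0.003, 0.002, 0.06], [0, 0, 0], 0], [[0, 0, 0.12], [0, 0, 0], 0], [[0, 0, 0.09], [0, 0, 0], 0], [[0, 0, 0.03], [0, 0, 0], 0], [[0, 0, 0.01], [0, 0, 0], 0], [[0, 0, 0.006], [0, 0, 0], 0], [[0, 0, 0.005], [0, 0, 0], 0], [[0, 0, 0], [0, 0, 0], 0]]'

```text
time_s: 18.0
eef_pos: [538.1, -198.0, 21.8]
ee_rot: [0.0, 0.996, -0.088, 0.0]
force: [-0.7, -0.1, -1.7]
grip_width: 0.65
grip_force: 32.5
```

Call:
servo_tool --deltas '[[[0, 0, 0.004], [0, 0, 0], 0], [[0, 0, 0.004], [0, 0, 0], 0], [[0, 0, 0], [0, 0, 0], 0]]'

```text
time_s: 18.3
eef_pos: [538.1, -198.1, 21.2]
ee_rot: [0.0, 0.996, -0.087, 0.0]
force: [-5.0, 2.2, 9.7]
grip_width: 0.648
grip_force: 33.7
```

Call:
servo_tool --deltas '[[[0, 0, 0], [0, 0, 0], 0.8], [[0, 0, 0], [0, 0, 0], 1], [[0, 0, 0], [0, 0, 0], 1], [[0, 0, 0], [0, 0, 0], 1], [[0, 0, -0.05], [0, 0, 0], 1], [[0, 0, -0.15], [0, 0, 0], 1], [[0, 0, -0.2], [0, 0, 0], 1], [[-0.02, -0.05, -0.15], [0, 0, 0], 1]]'

```text
time_s: 19.1
eef_pos: [536.1, -188.3, 132.6]
ee_rot: [0.001, 0.996, -0.088, 0.001]
force: [1.0, 0.6, -0.6]
grip_width: 1.0
grip_force: 0.0
```

Call:
servo_tool --deltas '[[[-0.03, -0.12, 0], [0, 0, 0], 1], [[-0.03, -0.18, 0], [0, 0, 0], 1], [[-0.03, -0.18, 0], [0, 0, 0], 1], [[-0.03, -0.12, 0], [0, 0, 0], 1], [[-0.005, -0.04, 0], [0, 0, 0], 1], [[0, 0, 0], [0, 0, 0], 1], [[0, 0, 0], [0, 0, 0], 1]]'

```text
time_s: 19.8
eef_pos: [533.6, -57.9, 130.0]
ee_rot: [0.0, 0.996, -0.088, 0.0]
force: [1.0, -0.8, -0.2]
grip_width: 1.0
grip_force: 0.0
```

```bash
python3 - <<'E'
from h import *
np.set_printoptions(precision=1,suppress=True)
T=tool(); im=optics.capture('wrist'); cv2.imwrite('pics/w8.png',im); np.savez('w8.npz',R=T[0],p=T[1])
t=optics.capture('top'); cv2.imwrite('pics/t8.png',t)
go(533.5,-57,12,-10); C=cam('wrist',T);print(proj(C,[[533.5,-57,33],[533.5,-57,6],[538.2,-197.6,60],[538.2,-197.6,10]]))
E
```

```text
tcp [533.5 -58.1 129.8] yaw -10.1 need units [-0.  -0.   0.6] mm [ -0.2  -1.1 117.8] turn [ 0. -0. -0.]
[[321.  200.2]
 [321.1 191.4]
 [502.3 174.7]
 [470.3 162.3]]
```

View pics/w8.png

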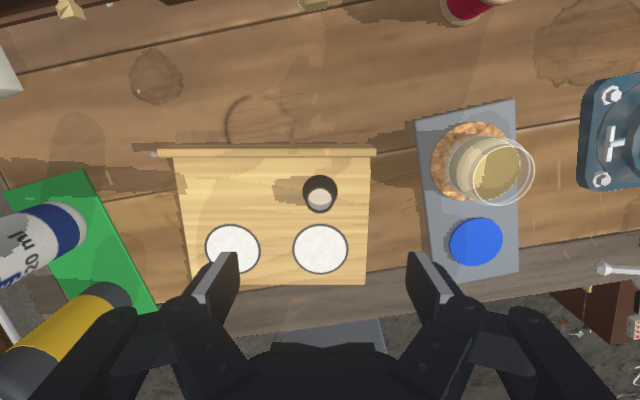

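The jar sits on the cork, with its rim at (502,171) against a predicted (502,175). The loupe is at (320,193), as predicted, so I am lowering onto it.

Call:
servo_tool --deltas '[[[0, -0.006, 0.08], [0, 0, 0], 0.8], [[0, 0, 0.15], [0, 0, 0], 0.8], [[0, 0, 0.18], [0, 0, 0], 0.8], [[0, 0, 0.12], [0, 0, 0], 0.8], [[0, 0, 0.06], [0, 0, 0], 0.8], [[0, 0, 0.018], [0, 0, 0], 0.8], [[0, 0, 0], [0, 0, 0], 0.8]]'

```text
time_s: 20.6
eef_pos: [534.0, -56.3, 8.6]
ee_rot: [0.0, 0.996, -0.088, 0.0]
force: [0.0, 0.0, 0.4]
grip_width: 0.8
grip_force: 0.0
```

Call:
servo_tool --deltas '[[[0, 0, 0], [0, 0, 0], 0], [[0, 0, 0], [0, 0, 0], 0], [[0, 0, 0], [0, 0, 0], 0], [[0, 0, 0], [0, 0, 0], 0], [[0, 0, 0], [0, 0, 0], 0], [[0, 0, 0], [0, 0, 0], 0], [[0, 0, 0], [0, 0, 0], 0], [[0, 0, 0], [0, 0, 0], 0]]' --squeeze 25

```text
time_s: 21.4
eef_pos: [534.1, -55.9, 9.1]
ee_rot: [0.0, 0.996, -0.087, 0.001]
force: [-1.5, 0.9, 5.1]
grip_width: 0.356
grip_force: 24.4
```

Call:
servo_tool --deltas '[[[0, 0, -0.05], [0, 0, 0], 0], [[0, 0, -0.12], [0, 0, 0], 0], [[0, 0, -0.12], [0, 0, 0], 0], [[-0.01, 0.03, -0.06], [0, 0, 0], 0], [[-0.04, 0.1, 0], [0, 0, 0], 0], [[-0.05, 0.15, 0], [0, 0, 0], 0], [[-0.055, 0.17, 0], [0, 0, 0], 0], [[-0.055, 0.17, 0], [0, 0, 0], 0]]'

```text
time_s: 22.2
eef_pos: [469.6, -171.7, 78.3]
ee_rot: [0.0, 0.996, -0.087, -0.0]
force: [0.2, -0.3, -0.1]
grip_width: 0.353
grip_force: 24.5
```

Call:
servo_tool --deltas '[[[-0.04, 0.12, 0], [0, 0, 0], 0], [[-0.016, 0.048, 0], [0, 0, 0], 0], [[0, 0, 0], [0, 0, 0], 0], [[0, 0, 0], [0, 0, 0], 0]]'

```text
time_s: 22.6
eef_pos: [453.9, -201.1, 78.1]
ee_rot: [-0.0, 0.996, -0.087, 0.0]
force: [-0.1, 1.0, -1.3]
grip_width: 0.347
grip_force: 24.5
```

```bash
python3 - <<'E'
from h import *
np.set_printoptions(precision=1,suppress=True)
T=tool(); im=optics.capture('wrist'); cv2.imwrite('pics/c9.png',cv2.resize(im[140:340,200:440],None,fx=2.5,fy=2.5)); np.savez('w9.npz',R=T[0],p=T[1])
go(454.4,-201.9,13,-10); C=cam('wrist',T);P=(proj(C,[T[1]+[0,0,24],T[1]+[0,0,-3]]));print(P,(P-[200,140])*2.5)
E
```

```text
tcp [ 454.1 -200.8   78.1] yaw -10.0 need units [0.  0.  0.3] mm [ 0.5  1.  65.1] turn [-0.  0.  0.]
[[321.9 279.2]
 [322.  251.8]] [[304.8 348.1]
 [304.9 279.6]]
```

View pics/c9.png

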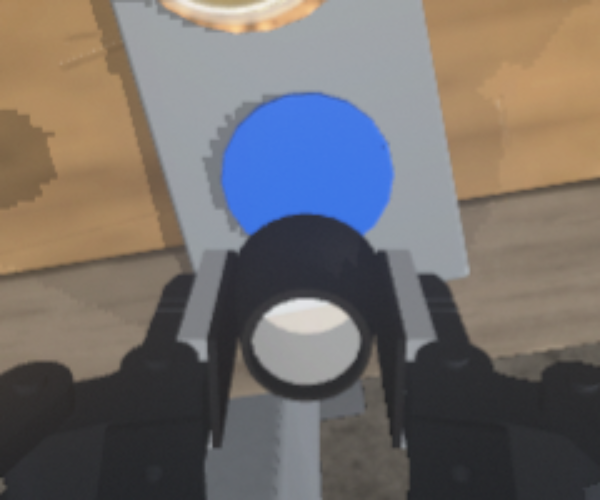

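The loupe is centred on the TCP, with its top at (306,345) in the crop against an expected (305,348). Lowering it.

Call:
servo_tool --deltas '[[[0.002, 0.005, 0.06], [0, 0, 0], 0], [[0, 0, 0.12], [0, 0, 0], 0], [[0, 0, 0.09], [0, 0, 0], 0], [[0, 0, 0.03], [0, 0, 0], 0], [[0, 0, 0.012], [0, 0, 0], 0], [[0, 0, 0.005], [0, 0, 0], 0], [[0, 0, 0.004], [0, 0, 0], 0], [[0, 0, 0], [0, 0, 0], 0]]'

```text
time_s: 23.45
eef_pos: [454.2, -202.9, 14.4]
ee_rot: [0.0, 0.996, -0.087, 0.0]
force: [-0.5, 0.4, -0.8]
grip_width: 0.354
grip_force: 24.5
```

Call:
servo_tool --deltas '[[[0, -0.004, 0.004], [0, 0, 0], 0], [[0, 0, 0.003], [0, 0, 0], 0], [[0, 0, 0], [0, 0, 0], 0]]'

```text
time_s: 23.75
eef_pos: [454.3, -202.0, 13.1]
ee_rot: [0.0, 0.996, -0.088, 0.0]
force: [-2.1, 0.6, 5.6]
grip_width: 0.353
grip_force: 25.6
```

Call:
servo_tool --deltas '[[[0, 0, 0], [0, 0, 0], 0.7], [[0, 0, 0], [0, 0, 0], 0.8], [[0, 0, 0], [0, 0, 0], 0.8], [[0, 0, -0.05], [0, 0, 0], 0.8], [[0, 0, -0.15], [0, 0, 0], 1], [[0, 0, -0.22], [0, 0, 0], 1], [[0, 0, -0.22], [0, 0, 0], 1], [[0, 0, -0.22], [0, 0, 0], 1]]'

```text
time_s: 24.55
eef_pos: [453.8, -201.7, 187.0]
ee_rot: [0.0, 0.996, -0.088, 0.0]
force: [0.8, -1.5, -0.7]
grip_width: 1.003
grip_force: 0.0
```

Call:
servo_tool --deltas '[[[-0.02, -0.1, 0], [0, 0, 0], 1], [[-0.04, -0.2, 0], [0, 0, 0], 1], [[-0.04, -0.22, 0], [0, 0, 0], 1], [[-0.04, -0.22, 0], [0, 0, 0], 1], [[-0.04, -0.22, 0], [0, 0, 0], 1], [[-0.04, -0.22, 0], [0, 0, 0], 1], [[-0.04, -0.2, 0], [0, 0, 0], 1], [[-0.02, -0.1, 0], [0, 0, 0], 1]]'

```text
time_s: 25.35
eef_pos: [449.9, 102.0, 185.3]
ee_rot: [-0.0, 0.996, -0.086, 0.0]
force: [0.5, 0.2, 0.1]
grip_width: 1.002
grip_force: 0.0
```

Call:
servo_tool --deltas '[[[0, 0, 0], [0, 0, 0.09], 1], [[0, 0, 0], [0, 0, 0.09], 1], [[0, 0, 0], [0, 0, 0.09], 1], [[0, 0, 0], [0, 0, 0.09], 1], [[0, 0, 0], [0, 0, 0.09], 1], [[0, 0, 0], [0, 0, 0.05], 1], [[0, 0, 0], [0, 0, 0], 1], [[0, 0, 0], [0, 0, 0], 1]]'

```text
time_s: 26.15
eef_pos: [450.5, 99.3, 184.9]
ee_rot: [-0.0, 0.887, -0.461, 0.0]
force: [0.9, -0.2, 0.2]
grip_width: 1.001
grip_force: 0.0
```

```bash
python3 - <<'E'
from h import *
np.set_printoptions(precision=1,suppress=True)
T=tool(); im=optics.capture('wrist'); cv2.imwrite('pics/w10.png',im); np.savez('w10.npz',R=T[0],p=T[1])
t=optics.capture('top'); s=optics.capture('scene');cv2.imwrite('pics/t10.png',t);cv2.imwrite('pics/s10.png',s)
go(450.3,193.7,186,-55); C=cam('wrist',T);print(proj(C,[[450.3,193.7,134],[547,203.6,204]]))
cv2.imwrite('pics/c10.png',np.hstack([im,cv2.resize(t[195:285,380:440],(266,400))])[:, 0:906][:, ::1][:,106:])
CT=cam('top');CS=cam('scene');np.set_printoptions(precision=1)
print(proj(CT,[[538.2,-197.6,60],[454.4,-201.9,37],[454.4,-201.9,10]]))
E
```

```text
tcp [450.5  99.3 184.6] yaw -55.0 need units [-0.4 -0.3 -0. ] mm [-77.5 -54.   -1.4] turn [-0. -0.  0.]
[[255.2 309. ]
 [ 60.3 321.8]]
[[412.1 218. ]
 [413.  256. ]
 [410.1 256.4]]
```

View pics/c10.png

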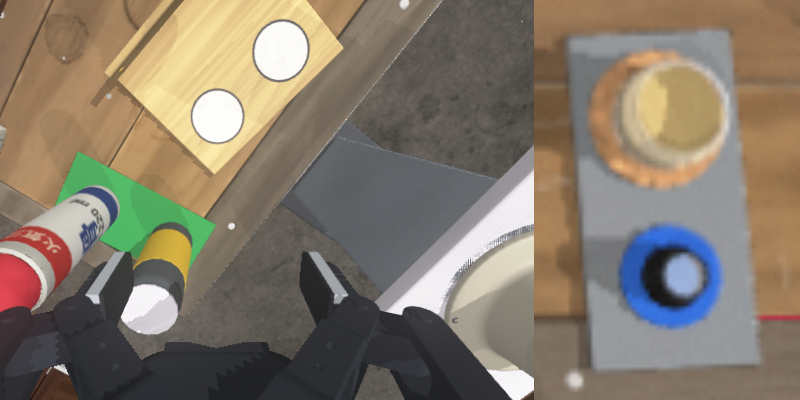

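The jar and the loupe stand centred on their coasters. The tin lid is at (256,308), exactly as predicted, so I am taking the tin.

Call:
servo_tool --deltas '[[[-0.05, -0.03, 0], [0, 0, 0], 1], [[-0.09, -0.065, 0], [0, 0, 0], 1], [[-0.12, -0.08, 0], [0, 0, 0], 1], [[-0.09, -0.065, 0], [0, 0, 0], 1], [[-0.038, -0.03, 0], [0, 0, 0], 1], [[0, 0, 0.05], [0, 0, 0], 1], [[0, 0, 0.12], [0, 0, 0], 1], [[0, 0, 0.15], [0, 0, 0], 1]]'

```text
time_s: 27.1
eef_pos: [450.7, 193.2, 119.8]
ee_rot: [-0.0, 0.887, -0.462, 0.001]
force: [1.0, 0.4, -0.8]
grip_width: 1.002
grip_force: 0.0
```

Call:
servo_tool --deltas '[[[0, 0, 0.1], [0, 0, 0], 1], [[0, 0, 0.025], [0, 0, 0], 1], [[0, 0, 0], [0, 0, 0], 1], [[0, 0, 0], [0, 0, 0], 0], [[0, 0, 0], [0, 0, 0], 0], [[0, 0, 0], [0, 0, 0], 0], [[0, 0, 0], [0, 0, 0], 0], [[0, 0, 0], [0, 0, 0], 0]]' --squeeze 50

```text
time_s: 27.9
eef_pos: [451.0, 193.8, 96.8]
ee_rot: [-0.001, 0.887, -0.462, 0.001]
force: [-0.8, 0.2, 6.4]
grip_width: 0.587
grip_force: 51.7
```

Call:
servo_tool --deltas '[[[0, 0, 0], [0, 0, 0], 0], [[0, 0, 0], [0, 0, 0], 0]]'

```text
time_s: 28.1
eef_pos: [451.0, 193.9, 96.8]
ee_rot: [-0.001, 0.887, -0.462, 0.001]
force: [-1.0, 0.1, 7.2]
grip_width: 0.59
grip_force: 51.7
```

Call:
servo_tool --deltas '[[[0, 0, -0.05], [0, 0, 0], 0], [[0, 0, -0.1], [0, 0, 0], 0], [[0, 0, -0.07], [0, 0, 0], 0], [[0.05, 0.02, 0], [0, 0, 0], 0], [[0.1, 0.04, 0], [0, 0, 0], 0], [[0.15, 0.058, 0], [0, 0, 0], 0], [[0.15, 0.058, 0], [0, 0, 0], 0], [[0.14, 0.054, 0], [0, 0, 0], 0]]'

```text
time_s: 28.9
eef_pos: [480.1, 68.8, 139.0]
ee_rot: [0.0, 0.887, -0.462, -0.0]
force: [0.1, 0.3, -2.6]
grip_width: 0.587
grip_force: 52.9
```

Call:
servo_tool --deltas '[[[0.09, 0.034, 0], [0, 0, 0], 0], [[0.046, 0.02, 0], [0, 0, 0], 0], [[0, 0, 0], [0, 0, 0], 0], [[0, 0, 0], [0, 0, 0], 0]]'

```text
time_s: 29.3
eef_pos: [486.6, 42.7, 139.3]
ee_rot: [0.0, 0.887, -0.462, -0.0]
force: [-0.6, 0.6, -2.4]
grip_width: 0.589
grip_force: 52.9
```

```bash
python3 - <<'E'
from h import *
np.set_printoptions(precision=1,suppress=True)
T=tool(); im=optics.capture('wrist'); cv2.imwrite('pics/c11.png',cv2.resize(im[140:380,190:450],None,fx=2.4,fy=2.4)); np.savez('w11.npz',R=T[0],p=T[1])
go(487.7,42.4,99,-55); C=cam('wrist',T);P=(proj(C,[T[1]+[0,0,37.2]]));print(P,(P-[190,140])*2.4)
m=mask(im,(0,0,140),(180,45,255),(255,200,390,372)); c=blob(m); h=cv2.convexHull(c); print(cv2.boundingRect(c),cv2.fitEllipse(h),cv2.contourArea(h))
Q=plane(C,h.reshape(-1,2),T[1][2]+37.2)[:,:2].astype(np.float32); print(cv2.minEnclosingCircle(Q),cv2.fitEllipse(Q),T[1])
E
```

```text
tcp [486.6  43.  139.3] yaw -55.0 need units [ 0.  -0.   0.2] mm [ 1.1 -0.6 40.3] turn [ 0.  0. -0.]
[[322.7 296.7]] [[318.4 376.1]]
(268, 249, 110, 96) ((322.5008239746094, 295.87353515625), (95.42345428466797, 110.31903839111328), 87.87646484375) 8191.5
((485.73895263671875, 43.567989349365234), 24.63559913635254) ((486.0659484863281, 43.618492126464844), (47.70595932006836, 48.99580764770508), 24.100589752197266) [486.6  42.7 139.3]
```

View pics/c11.png

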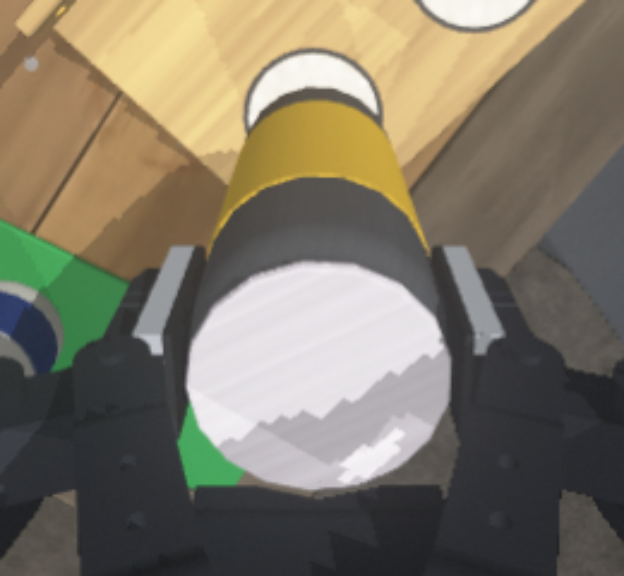

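The lid centre agrees with the TCP within 1 mm, and the white circle lies directly below. Setting the tin down.

Call:
servo_tool --deltas '[[[0.008, -0.003, 0.04], [0, 0, 0], 0], [[0, 0, 0.08], [0, 0, 0], 0], [[0, 0, 0.05], [0, 0, 0], 0], [[0, 0, 0.015], [0, 0, 0], 0], [[0, 0, 0.006], [0, 0, 0], 0], [[0, 0, 0.004], [0, 0, 0], 0], [[0, 0, 0], [0, 0, 0], 0]]'

```text
time_s: 30.05
eef_pos: [488.6, 41.3, 100.8]
ee_rot: [-0.0, 0.887, -0.462, 0.0]
force: [0.6, -0.0, -1.6]
grip_width: 0.586
grip_force: 52.8
```

```bash
python3 - <<'E'
from h import *
go(488.1,42,98.5,-55);print(telemetry.sense()['force'].round(1))
E
```

```text
tcp [488.6  41.3 100.8] yaw -55.0 need units [-0.004  0.     0.012] mm [-0.9  0.   2.3] turn [-0. -0. -0.]
[ 0.6 -0.  -1.6]
```

Call:
servo_tool --deltas '[[[-0.003, 0, 0.005], [0, 0, 0], 0], [[0, 0, 0.005], [0, 0, 0], 0], [[0, 0, 0.003], [0, 0, 0], 0], [[0, 0, 0], [0, 0, 0], 0]]'

```text
time_s: 30.45
eef_pos: [488.4, 41.7, 98.8]
ee_rot: [-0.0, 0.887, -0.462, 0.001]
force: [-1.4, 0.5, 7.2]
grip_width: 0.587
grip_force: 53.7
```

Call:
servo_tool --deltas '[[[0, 0, 0], [0, 0, 0], 0.8], [[0, 0, 0], [0, 0, 0], 1], [[0, 0, 0], [0, 0, 0], 1], [[0, 0, 0], [0, 0, 0], 1], [[0, 0, -0.05], [0, 0, 0], 1], [[0, 0, -0.15], [0, 0, 0], 1], [[0, 0, -0.2], [0, 0, -0.09], 1], [[0, 0, -0.2], [0, 0, -0.09], 1]]'

```text
time_s: 31.25
eef_pos: [487.8, 41.8, 220.0]
ee_rot: [-0.0, 0.944, -0.33, 0.0]
force: [-0.1, -0.8, 0.7]
grip_width: 1.0
grip_force: 0.0
```

Call:
servo_tool --deltas '[[[0, 0, -0.2], [0, 0, -0.09], 1], [[0, 0, -0.07], [0, 0, -0.09], 1], [[0, 0, 0], [0, 0, -0.09], 1], [[0, 0, 0], [0, 0, -0.05], 1], [[0.01, -0.05, 0], [0, 0, 0], 1], [[0.02, -0.12, 0], [0, 0, 0], 1], [[0.03, -0.18, 0], [0, 0, 0], 1], [[0.03, -0.18, 0], [0, 0, 0], 1]]'

```text
time_s: 32.05
eef_pos: [524.6, 144.7, 272.4]
ee_rot: [-0.0, 0.996, -0.089, 0.0]
force: [0.0, 0.5, -0.1]
grip_width: 0.999
grip_force: 0.0
```

Call:
servo_tool --deltas '[[[0.03, -0.18, 0], [0, 0, 0], 1], [[0.02, -0.1, 0], [0, 0, 0], 1], [[0.008, -0.04, 0], [0, 0, 0], 1], [[0, 0, 0], [0, 0, 0], 1], [[0, 0, 0], [0, 0, 0], 1]]'

```text
time_s: 32.55
eef_pos: [546.7, 203.4, 272.0]
ee_rot: [0.0, 0.996, -0.088, -0.0]
force: [-0.4, -0.4, 0.0]
grip_width: 1.0
grip_force: 0.0
```

```bash
python3 - <<'E'
from h import *
np.set_printoptions(precision=1,suppress=True)
T=tool(); im=optics.capture('wrist'); cv2.imwrite('pics/w12.png',im); t=optics.capture('top');cv2.imwrite('pics/t12.png',t)
go(547,203.6,165.5,-10); C=cam('wrist',T);print(proj(C,[[547,203.6,204],[487.7,42.4,136]]))
c=blob(mask(im,(-8,150,90),(8,255,255),(250,140,390,260)));print(cv2.boundingRect(c))
# tin lid: top and wrist views
CT=cam('top')
print('pred top',proj(CT,[[487.7,42.4,136]]))
for n,I,CC,r in(('top',t,CT,(288,222,322,254)),('wrist',im,C,(400,150,540,290))):
    c=blob(mask(I,(0,0,170),(180,50,255),r))
    if c is not None: Q=plane(CC,c.reshape(-1,2),136)[:,:2].astype(np.float32); print(n,cv2.boundingRect(c),cv2.fitEllipse(Q))
print(telemetry.sense()['time_s'])
E
```

```text
tcp [546.7 203.1 272.2] yaw -10.1 need units [ 0.  -0.   0.5] mm [  0.1  -0.5 106.7] turn [ 0. -0. -0.]
[[321.7 211.1]
 [484.7 215.4]]
(291, 175, 55, 62)
pred top [[303.8 237.3]]
top (292, 226, 25, 24) ((487.54833984375, 41.82374572753906), (45.97902297973633, 46.71003723144531), 142.84915161132812)
wrist (461, 164, 57, 73) ((498.3097839355469, 38.36445236206055), (45.25590515136719, 82.04632568359375), 65.42505645751953)
32.65
```

View pics/w12.png

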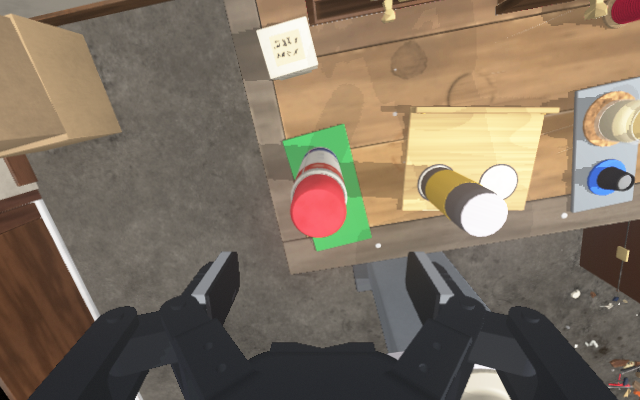

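The tin measures (487.5,41.8), against a circle at (487.7,42.4). The can cap at (318,210) is in place below the gripper.

Call:
servo_tool --deltas '[[[0, 0, 0.08], [0, 0, 0], 1], [[0, 0, 0.14], [0, 0, 0], 1], [[0, 0, 0.15], [0, 0, 0], 1], [[0, 0, 0.1], [0, 0, 0], 1], [[0, 0, 0.05], [0, 0, 0], 1], [[0, 0, 0.01], [0, 0, 0], 1], [[0, 0, 0], [0, 0, 0], 0], [[0, 0, 0], [0, 0, 0], 0]]'

```text
time_s: 33.45
eef_pos: [547.4, 204.0, 167.2]
ee_rot: [-0.0, 0.996, -0.088, 0.001]
force: [-0.0, -0.6, -0.3]
grip_width: 0.685
grip_force: 0.0
```

Call:
servo_tool --deltas '[[[0, 0, 0], [0, 0, 0], 0], [[0, 0, 0], [0, 0, 0], 0], [[0, 0, 0], [0, 0, 0], 0], [[0, 0, 0], [0, 0, 0], 0], [[0, 0, 0], [0, 0, 0], 0]]'

```text
time_s: 33.95
eef_pos: [547.5, 204.3, 167.4]
ee_rot: [-0.0, 0.996, -0.087, 0.001]
force: [-0.0, 1.1, 6.6]
grip_width: 0.601
grip_force: 52.2
```

Call:
servo_tool --deltas '[[[0, 0, -0.05], [0, 0, 0], 0], [[0, 0, -0.13], [0, 0, 0], 0], [[0, 0, -0.19], [0, 0, 0], 0], [[0, 0, -0.19], [0, 0, 0], 0], [[0, 0, -0.16], [0, 0, 0], 0], [[-0.006, 0.05, -0.08], [0, 0, 0], 0], [[-0.014, 0.12, 0], [0, 0, 0], 0], [[-0.018, 0.16, 0], [0, 0, 0], 0]]'

```text
time_s: 34.75
eef_pos: [527.4, 140.2, 326.2]
ee_rot: [0.0, 0.996, -0.087, -0.0]
force: [0.5, -0.3, -3.2]
grip_width: 0.598
grip_force: 53.2
```

Call:
servo_tool --deltas '[[[-0.021, 0.18, 0], [0, 0, 0], 0], [[-0.021, 0.18, 0], [0, 0, 0], 0], [[-0.021, 0.18, 0], [0, 0, 0], 0], [[-0.021, 0.18, 0], [0, 0, 0], 0], [[-0.016, 0.14, 0], [0, 0, 0], 0], [[-0.01, 0.08, 0], [0, 0, 0], 0], [[-0.006, 0.03, 0], [0, 0, 0], 0], [[0, 0, 0], [0, 0, 0], 0]]'

```text
time_s: 35.55
eef_pos: [470.9, -46.8, 326.0]
ee_rot: [-0.0, 0.996, -0.088, -0.0]
force: [0.5, 0.4, -3.1]
grip_width: 0.595
grip_force: 53.2
```

Call:
servo_tool --deltas '[[[0, 0, 0], [0, 0, 0], 0], [[0, 0, 0], [0, 0, 0], 0]]'

```text
time_s: 35.75
eef_pos: [471.3, -45.8, 325.9]
ee_rot: [-0.0, 0.996, -0.087, -0.0]
force: [-0.6, 0.1, -4.6]
grip_width: 0.599
grip_force: 53.2
```

```bash
python3 - <<'E'
from h import *
np.set_printoptions(precision=1,suppress=True)
T=tool(); im=optics.capture('wrist'); cv2.imwrite('pics/c13.png',cv2.resize(im[100:380,190:450],None,fx=2.1,fy=2.1))
go(472.1,-46.3,169.4,-10); C=cam('wrist',T);P=proj(C,[T[1]+[0,0,36.6],T[1]+[0,0,-163.4]]);print(P,(P-[190,100])*2.1)
E
```

```text
tcp [471.3 -45.9 325.9] yaw -10.0 need units [0.  0.  0.8] mm [  0.9   0.3 156.5] turn [-0.  0.  0.]
[[321.9 295.8]
 [322.1 180.9]] [[277.  411.2]
 [277.3 169.8]]
```

View pics/c13.png

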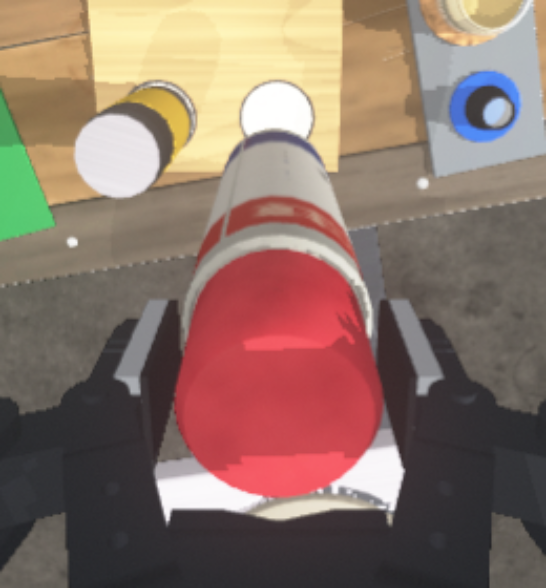

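The can hangs straight over its circle within about 1.5 mm, with its base at (274,165) in the crop. Lowering it.

Call:
servo_tool --deltas '[[[0.001, 0.003, 0.08], [0, 0, 0], 0], [[0, 0, 0.15], [0, 0, 0], 0], [[0, 0, 0.19], [0, 0, 0], 0], [[0, 0, 0.18], [0, 0, 0], 0], [[0, 0, 0.1], [0, 0, 0], 0], [[0, 0, 0.03], [0, 0, 0], 0], [[0, 0, 0.015], [0, 0, 0], 0], [[0, 0, 0], [0, 0, 0], 0]]'

```text
time_s: 36.6
eef_pos: [471.8, -47.2, 177.7]
ee_rot: [0.0, 0.996, -0.087, 0.001]
force: [0.8, -0.8, -4.0]
grip_width: 0.599
grip_force: 53.1
```

Call:
servo_tool --deltas '[[[0, 0, 0.01], [0, 0, 0], 0], [[0, 0, 0.005], [0, 0, 0], 0], [[0, 0, 0], [0, 0, 0], 0]]'

```text
time_s: 36.9
eef_pos: [471.4, -47.3, 174.2]
ee_rot: [0.0, 0.996, -0.088, 0.0]
force: [0.4, -0.0, -3.8]
grip_width: 0.594
grip_force: 53.2
```

```bash
python3 - <<'E'
from h import *
go(471.8,-46.4,169.4,-10);print(telemetry.sense()['force'].round(1))
E
```

```text
tcp [471.4 -47.3 174.2] yaw -10.0 need units [ 0.001 -0.005  0.024] mm [ 0.3 -1.   4.8] turn [ 0.    -0.    -0.001]
[ 0.4 -0.  -3.8]
```

Call:
servo_tool --deltas '[[[0.001, -0.003, 0.01], [0, 0, 0], 0], [[0, 0, 0.007], [0, 0, 0], 0], [[0, 0, 0.005], [0, 0, 0], 0], [[0, 0, 0.004], [0, 0, 0], 0], [[0, 0, 0], [0, 0, 0], 0]]'

```text
time_s: 37.4
eef_pos: [471.9, -46.7, 169.3]
ee_rot: [0.0, 0.996, -0.088, 0.001]
force: [-0.3, 0.9, 4.6]
grip_width: 0.593
grip_force: 54.1
```

Contact made. I'll release, rise, move clear towards the robot side, and check.

Call:
servo_tool --deltas '[[[0, 0, 0], [0, 0, 0], 0.8], [[0, 0, 0], [0, 0, 0], 1], [[0, 0, 0], [0, 0, 0], 1], [[0, 0, 0], [0, 0, 0], 1], [[0, 0, -0.05], [0, 0, 0], 1], [[0, 0, -0.15], [0, 0, 0], 1], [[0, 0, -0.2], [0, 0, 0], 1], [[0, 0, -0.2], [0, 0, 0], 1]]'

```text
time_s: 38.2
eef_pos: [471.3, -46.6, 290.9]
ee_rot: [0.0, 0.996, -0.088, 0.0]
force: [0.0, -0.7, 0.2]
grip_width: 1.004
grip_force: 0.0
```

Call:
servo_tool --deltas '[[[-0.05, 0, -0.1], [0, 0, 0], 1], [[-0.1, 0, 0], [0, 0, 0], 1], [[-0.1, 0, 0], [0, 0, 0], 1], [[0, 0, 0], [0, 0, 0], 1], [[0, 0, 0], [0, 0, 0], 1]]'

```text
time_s: 38.7
eef_pos: [422.6, -38.1, 309.4]
ee_rot: [0.0, 0.996, -0.088, 0.001]
force: [-0.7, 0.5, 0.2]
grip_width: 0.998
grip_force: 0.0
```

```bash
python3 - <<'E'
from h import *
np.set_printoptions(precision=1,suppress=True)
T=tool(); im=optics.capture('wrist');t=optics.capture('top');s=optics.capture('scene')
C=cam('wrist',T);CT=cam('top');CS=cam('scene')
print(telemetry.sense()['time_s'],T[1])
t0=cv2.imread('pics/top0.png');s0=cv2.imread('pics/scene0.png')
def sh(a,b,r,m):  # shift of bbox/centroid of mask between first and last picture
    o=[]
    for I in(a,b): M=cv2.moments(blob(mask(I,*m,r)),False); o.append((M['m10']/M['m00'],M['m01']/M['m00'],M['m00']))
    return np.round(o,1)
red=((-8,150,90),(8,255,255));lid=((0,0,170),(180,50,255))
print('cap top',sh(t0,t,(330,225,372,265),red),'scene',sh(s0,s,(255,160,300,215),red))
print('lid top',sh(t0,t,(288,222,322,254),lid))
a=t[190:285,210:430];b=s[130:330,215:385]
cv2.imwrite('pics/c14.png',np.hstack([cv2.resize(np.vstack([t0[190:285,280:380],t[190:285,280:380]]),None,fx=3,fy=3),cv2.resize(s[130:330,215:385],(485,570))]))
E
```

```text
38.85 [422.6 -38.1 309.4]Traceback (most recent call last):
  File "<stdin>", line 12, in <module>
  File "<stdin>", line 9, in sh
ZeroDivisionError: float division by zero
```

Call:
servo_tool --deltas '[[[-0.05, 0.1, 0], [0, 0, 0], 1], [[-0.09, 0.18, 0], [0, 0, 0], 1], [[-0.09, 0.18, 0], [0, 0, 0], 1], [[-0.09, 0.18, 0], [0, 0, 0], 1], [[-0.09, 0.18, 0], [0, 0, 0], 1], [[-0.09, 0.18, 0], [0, 0, 0], 1], [[-0.09, 0.18, 0], [0, 0, 0], 1], [[-0.09, 0.18, 0], [0, 0, 0], 1]]'

```text
time_s: 39.65
eef_pos: [239.9, -283.6, 308.8]
ee_rot: [0.0, 0.996, -0.088, 0.0]
force: [0.7, -0.2, 0.4]
grip_width: 1.0
grip_force: 0.0
```

Call:
servo_tool --deltas '[[[-0.09, 0.18, 0], [0, 0, 0], 1], [[-0.09, 0.18, 0], [0, 0, 0], 1], [[-0.05, 0.1, 0], [0, 0, 0], 1], [[0, 0, 0], [0, 0, 0], 1], [[0, 0, 0], [0, 0, 0], 1]]'

```text
time_s: 40.15
eef_pos: [179.8, -364.8, 308.4]
ee_rot: [-0.0, 0.996, -0.088, -0.0]
force: [-0.2, -0.6, 0.0]
grip_width: 0.994
grip_force: 0.0
```

```bash
python3 - <<'E'
from h import *
np.set_printoptions(precision=1,suppress=True)
t=optics.capture('top');s=optics.capture('scene');cv2.imwrite('pics/tf.png',t);cv2.imwrite('pics/sf.png',s)
CT=cam('top');CS=cam('scene');print(telemetry.sense()['time_s'],tool()[1])
t0=cv2.imread('pics/top0.png');s0=cv2.imread('pics/scene0.png')
cv2.imwrite('pics/c14.png',np.hstack([cv2.resize(np.vstack([t0[190:285,280:380],t[190:285,280:380]]),None,fx=3,fy=3),cv2.resize(s[130:330,215:385],(485,570))]))
def sh(a,b,r,m):
    o=[]
    for I in(a,b):
        c=blob(mask(I,*m,r)); o.append((np.array(cv2.fitEllipse(c)[0]).round(1).tolist(),cv2.contourArea(c)) if c is not None and len(c)>5 else None)
    return o
red=((-8,150,90),(8,255,255));lid=((0,0,170),(180,50,255))
print('cap top',sh(t0,t,(330,225,372,265),red),'scene',sh(s0,s,(255,160,300,215),red));print('lid top',sh(t0,t,(288,222,322,254),lid))
E
```

```text
40.25 [ 180.2 -364.2  308.7]
cap top [([349.7, 243.5], 421.0), ([349.5, 245.3], 422.0)] scene [([276.0, 183.2], 737.5), ([274.0, 183.4], 733.0)]
lid top [([303.6, 237.2], 418.5), ([303.7, 237.5], 414.0)]
```

View pics/c14.png

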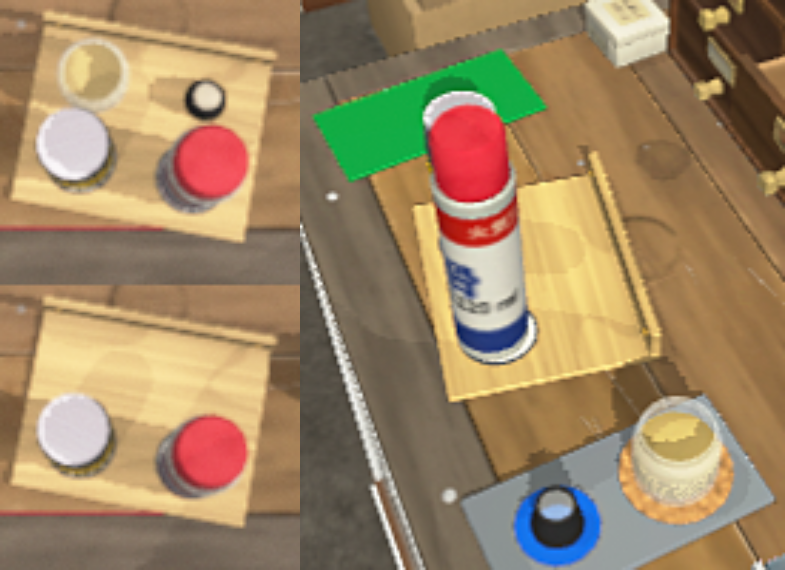

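The tin is exactly back (0.3 px). The can seems shifted by about 2 px towards −x, and the scene view shows a white crescent on its back side. I will quantify it, then correct it.

```bash
python3 - <<'E'
from h import *
np.set_printoptions(precision=1,suppress=True)
CT=cam('top');CS=cam('scene')
a=tri(CS,(276,183.2),CT,(349.7,243.5));b=tri(CS,(274,183.4),CT,(349.5,245.3));print(a,b,b[0]-a[0])
print(plane(CT,[(349.7,243.5),(349.5,245.3)],200))
t=cv2.imread('pics/tf.png');s=cv2.imread('pics/sf.png')
# base: blue ring extreme edges in scene at the foot, first v last
for n in('scene0','sf'):
    I=cv2.imread(f'pics/{n}.png'); c=blob(mask(I,(105,80,30),(130,255,255),(258,225,310,262))); print(n,cv2.boundingRect(c),cv2.fitEllipse(c)[0])
go(471,-46,290,-10)
E
```

```text
(array([472.5, -46.2, 185.2]), [0.1, 0.1]) (array([469.1, -45.7, 185.7]), [0.1, 0.1]) [-3.4  0.4  0.5]
[[471.7 -45.  200. ]
 [468.4 -44.6 200. ]]
scene0 (271, 238, 26, 15) (283.3996887207031, 243.0536651611328)
sf (270, 239, 25, 15) (282.3795471191406, 245.6123046875)
tcp [ 180.2 -364.2  308.7] yaw -10.0 need units [ 1.2 -1.8  0.1] mm [ 231.2 -363.8   18.8] turn [-0. -0.  0.]
```

Call:
servo_tool --deltas '[[[0.05, -0.08, 0], [0, 0, 0], 1], [[0.12, -0.19, 0], [0, 0, 0], 1], [[0.12, -0.19, 0], [0, 0, 0], 1], [[0.12, -0.19, 0], [0, 0, 0], 1], [[0.12, -0.19, 0], [0, 0, 0], 1], [[0.12, -0.19, 0], [0, 0, 0], 1], [[0.12, -0.19, 0], [0, 0, 0], 1], [[0.12, -0.19, 0], [0, 0, 0], 1]]'

```text
time_s: 41.05
eef_pos: [405.1, -115.3, 309.1]
ee_rot: [0.0, 0.996, -0.087, 0.0]
force: [1.8, -1.2, 0.2]
grip_width: 0.998
grip_force: 0.0
```

Call:
servo_tool --deltas '[[[0.12, -0.19, 0], [0, 0, 0], 1], [[0.1, -0.15, 0], [0, 0, 0], 1], [[0.04, -0.07, 0.05], [0, 0, 0], 1], [[0, 0, 0], [0, 0, 0], 1], [[0, 0, 0], [0, 0, 0], 1], [[0, 0, 0], [0, 0, 0], 1]]'

```text
time_s: 41.65
eef_pos: [469.2, -46.7, 299.3]
ee_rot: [0.0, 0.996, -0.088, 0.0]
force: [-0.1, 0.1, 0.2]
grip_width: 0.998
grip_force: 0.0
```

```bash
python3 - <<'E'
from h import *
go(470,-46,169,-10)
E
```

```text
tcp [469.2 -46.7 299.3] yaw -10.1 need units [ 0.003 -0.005  0.652] mm [  0.5  -0.9 130.3] turn [ 0.    -0.    -0.001]
```

Call:
servo_tool --deltas '[[[0.002, -0.004, 0.08], [0, 0, 0], 1], [[0, 0, 0.16], [0, 0, 0], 1], [[0, 0, 0.18], [0, 0, 0], 1], [[0, 0, 0.14], [0, 0, 0], 1], [[0, 0, 0.08], [0, 0, 0], 1], [[0, 0, 0.012], [0, 0, 0], 1], [[0, 0, 0], [0, 0, 0], 0], [[0, 0, 0], [0, 0, 0], 0]]'

```text
time_s: 42.45
eef_pos: [470.6, -46.1, 169.6]
ee_rot: [0.0, 0.996, -0.088, 0.001]
force: [-0.3, -0.2, 1.0]
grip_width: 0.698
grip_force: 0.0
```

Call:
servo_tool --deltas '[[[0, 0, 0], [0, 0, 0], 0], [[0, 0, 0], [0, 0, 0], 0], [[0, 0, 0], [0, 0, 0], 0], [[0, 0, 0], [0, 0, 0], 0], [[0, 0, 0], [0, 0, 0], 0]]'

```text
time_s: 42.95
eef_pos: [470.8, -45.8, 169.8]
ee_rot: [0.0, 0.996, -0.088, 0.001]
force: [-0.9, 0.9, 6.4]
grip_width: 0.6
grip_force: 52.1
```

Call:
servo_tool --deltas '[[[0, 0, -0.01], [0, 0, 0], 0], [[0, 0, -0.02], [0, 0, 0], 0], [[0, 0, 0], [0, 0, 0], 0]]'

```text
time_s: 43.25
eef_pos: [470.2, -45.7, 174.7]
ee_rot: [0.0, 0.996, -0.088, 0.0]
force: [-0.1, -0.6, -3.2]
grip_width: 0.597
grip_force: 52.5
```

Call:
servo_tool --deltas '[[[0.01, 0, 0], [0, 0, 0], 0], [[0.008, 0.001, 0], [0, 0, 0], 0], [[0, 0, 0.01], [0, 0, 0], 0], [[0, 0, 0.008], [0, 0, 0], 0], [[0, 0, 0.008], [0, 0, 0], 0], [[0, 0, 0.004], [0, 0, 0], 0], [[0, 0, 0], [0, 0, 0], 0], [[0, 0, 0], [0, 0, 0], 0]]'

```text
time_s: 44.05
eef_pos: [474.3, -46.5, 169.8]
ee_rot: [0.0, 0.996, -0.088, 0.001]
force: [-1.4, 1.6, 11.1]
grip_width: 0.598
grip_force: 53.8
```

Call:
servo_tool --deltas '[[[0, 0, -0.003], [0, 0, 0], 0.8], [[0, 0, 0], [0, 0, 0], 1], [[0, 0, 0], [0, 0, 0], 1], [[0, 0, 0], [0, 0, 0], 1], [[0, 0, -0.05], [0, 0, 0], 1], [[0, 0, -0.15], [0, 0, 0], 1], [[0, 0, -0.2], [0, 0, 0], 1], [[0, 0, -0.2], [0, 0, 0], 1]]'

```text
time_s: 44.85
eef_pos: [473.3, -46.4, 291.0]
ee_rot: [0.0, 0.996, -0.088, 0.0]
force: [0.9, 0.7, 0.1]
grip_width: 0.998
grip_force: 0.0
```

Call:
servo_tool --deltas '[[[-0.05, 0.05, -0.1], [0, 0, 0], 1], [[-0.12, 0.18, 0], [0, 0, 0], 1], [[-0.12, 0.18, 0], [0, 0, 0], 1], [[-0.12, 0.18, 0], [0, 0, 0], 1], [[-0.12, 0.18, 0], [0, 0, 0], 1], [[-0.12, 0.18, 0], [0, 0, 0], 1], [[-0.12, 0.18, 0], [0, 0, 0], 1], [[-0.12, 0.18, 0], [0, 0, 0], 1]]'

```text
time_s: 45.65
eef_pos: [251.2, -274.3, 309.8]
ee_rot: [0.001, 0.996, -0.088, 0.0]
force: [1.1, -1.2, 0.7]
grip_width: 0.999
grip_force: 0.0
```

Call:
servo_tool --deltas '[[[-0.1, 0.18, 0], [0, 0, 0], 1], [[-0.08, 0.18, 0], [0, 0, 0], 1], [[-0.05, 0.1, 0], [0, 0, 0], 1], [[0, 0, 0], [0, 0, 0], 1], [[0, 0, 0], [0, 0, 0], 1]]'

```text
time_s: 46.15
eef_pos: [191.4, -355.8, 309.3]
ee_rot: [0.0, 0.996, -0.088, 0.0]
force: [0.2, 0.1, 0.1]
grip_width: 1.001
grip_force: 0.0
```

```bash
python3 - <<'E'
from h import *
np.set_printoptions(precision=1,suppress=True)
t=optics.capture('top');s=optics.capture('scene');CT=cam('top');CS=cam('scene')
t0=cv2.imread('pics/top0.png');s0=cv2.imread('pics/scene0.png')
def e(I,r,m):
    c=blob(mask(I,*m,r)); return np.array(cv2.fitEllipse(c)[0])
red=((-8,150,90),(8,255,255));lid=((0,0,170),(180,50,255));blk=((0,0,0),(180,255,60))
for T,S in((t0,s0),(t,s)):
    a,b=e(S,(255,160,300,215),red),e(T,(330,225,372,265),red); print('can',a,b,tri(CS,a,CT,b)[0],'lid',e(T,(288,222,322,254),lid),'spool',e(T,(395,150,420,178),red),'carton',e(T,(218,140,252,170),((0,0,170),(180,70,255))))
print('loupe foot',tri(CS,e(s,(292,300,322,330),blk),CT,e(t,(398,245,425,270),blk)),telemetry.sense()['force'])
E
```

```text
can [276.  183.2] [349.7 243.5] [472.6 -46.2 185.2] lid [303.6 237.2] spool [404.8 167.4] carton [235.5 154.9]
can [276.1 183.2] [349.8 243.4] [472.7 -46.3 185.4] lid [303.7 237.6] spool [405.  167.2] carton [235.5 154.9]
loupe foot (array([ 453.3, -204.6,   11.8]), [0.1, 0.1]) [ 0.1 -0.2 -0.3]
```

The can is back within 0.2 mm of its starting point. The tin, spool and carton are unchanged, and the jar and loupe stand centred on their coasters.

```bash
python3 -c "
from rig import ctrl
print(ctrl.finish_job())"
```

```text
the job is handed in; nothing more can be done
None
```

The job is handed in, done in the order asked: the tin and can are back upright on their circles (tin under 1 mm off, can about 0.2 mm from its start after one correction), the jar and loupe are within about 3 mm of the middle of their coasters, the carton and spool did not move, and the clock stood at about 46 s.

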